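# Set the vial in the leaning cradle and close it with its applicator

## Task

Take the empty amber glass vial that stands on the bench and set it gently in the leaning black cradle, down on its foot plate and resting in the trough, and let go of it. Then take the applicator (the short, wide round cap with a thin white rod under it) out of the aluminium rack and push its rod down into the vial until the cap sits flat on the vial's rim, with the vial still fully seated in the cradle. Leave the hex driver, the white bottle and the crank handle where they are.

Things in the scene. Friction and masses are not known exactly. Their poses are not given: they have to be found in the camera images.
- vial: Loose open amber glass vial, 60 g, 110 mm tall, standing upright on the bench at the start. Round body 28 mm in diameter up to 90 mm, shoulder to 97 mm, then a straight neck 19 mm in diameter up to the rim at 110 mm. The neck's opening is 12 mm in diameter; the body inside is 21 mm wide, its inner floor 8 mm above the underside. Origin: centre of its underside; z: along its axis towards the mouth.
- vial_mouth (a point): Centre of the vial's mouth, at rim level, 110 mm from its underside along its axis.
- stand: Fixed grey base plate, 130 (x) x 100 (y) x 12 mm, that carries the cradle on a dark post. Origin: centre of its underside, straight below the cradle's seat. The cradle's two trough walls (6 mm thick, 21 mm wide, at 90 degrees) support the vial from the robot's side up to 60 mm above the seat; above that the seated vial is free all round.
- cradle: Black V trough, fixed, leaning 30 degrees from vertical with its upper end towards the robot. Origin: its seat, the point on its 36 x 40 mm foot plate, 40 mm above the bench, where the vial's underside centre belongs. z: up along the trough, the seated vial's axis; x: square to it, out of the trough's open side (up and away from the robot); y: level, across; walls reach y = +-20 mm.
- rack: Fixed plain aluminium block, 60 (x) x 150 (y) x 64 mm (z), with two vertical through holes 12 mm in diameter at y = -40 and +40 mm. One holds the applicator, the other the hex driver. Origin: centre of its underside.
- applicator: Loose, 25 g: round black cap 24 mm in diameter and 22 mm high with a straight white rod 7 mm in diameter and 60.5 mm long (round end) fixed under its centre. At the start it hangs upright in one hole of the rack, the cap resting on the rack's top. Origin: centre of the cap's underside, where the rod begins; z: along the axis, from the rod to the cap (cap top at +22 mm, rod tip at -60.5 mm).
- driver: Bystander: hex driver in the other hole of the rack, black waisted handle 20 mm in diameter and 42 mm tall above the rack, steel shaft 6 mm in diameter and 56 mm long. Origin: centre of the handle's underside; z up.
- bottle: Bystander: closed white plastic bottle, 52 mm in diameter and 110 mm tall, standing on the bench. Origin: centre of its underside.
- crank: Bystander: small dark crank handle lying on the bench, 75 x 22 mm, with an upright black grip 14 mm in diameter whose top is 45 mm above the bench. Origin: centre of its underside.
Mind the look-alikes: they are no part of the job. What is shaped like the applicator but pink or yellow is not meant. There is more than one size of the stand; the job needs the largest.

How it is judged:
On the way:
1. the vial is seated in the cradle and let go, still open (the applicator not yet in it) (distance between vial and cradle below 0.008 m and angle between the z axis of vial and the z axis of cradle, either way round below 0.12 rad and angle between vial's own z axis and vertical below 1 rad and contact force between vial and the fingers below 0.1 N and linear speed of vial below 0.03 m/s and distance between applicator and vial_mouth above 0.08 m), for 0.2 s.
At the end, for the whole second after the job is handed in: Vial in the cradle (underside centre within 8 mm of the seat, axis within 7 degrees of the trough's, mouth up); applicator's rod in it, cap on the rim (cap underside centre within 6 mm of the mouth's centre, axes within 7 degrees); both released and under 20 mm/s (distance between vial and cradle below 0.008 m and angle between the z axis of vial and the z axis of cradle, either way round below 0.12 rad and angle between vial's own z axis and vertical below 1 rad and distance between applicator and vial_mouth below 0.006 m and angle between the z axis of applicator and the z axis of vial, either way round below 0.12 rad and linear speed of each of vial, applicator below 0.02 m/s); the robot touches nothing.
It fails at once if the glass vial is knocked or pressed hard (over 40 N) against the cradle, bench or rack (contact force between vial and cradle above 40 N or contact force between vial and table above 40 N or contact force between vial and rack above 40 N).
It fails at once if the hex driver, bottle or crank handle is moved more than 30 mm (distance of any of driver, bottle, crank from where it was at the start of the episode above 0.03 m).
It also fails if it takes over 70 s, if anything falls off the work surface, if the arm or the gripper's body presses on something with over 40 N, if the wrist force passes 120 N, or if a joint passes its speed limit or range.

## Robot

A 7-joint arm with a two-finger parallel gripper is mounted at the origin on the work surface. World frame = base frame: x ahead of the robot, y to its left, z up, the work surface at z = 0. Lengths are in m, angles in rad, forces in N, time in s.
With the tool pointing down it reaches from about 0.4 to 0.875 m from the base axis. Payload 6.5 kg.
Tool frame: the origin (TCP) lies between the finger pads; the fingertips stand ahead of it and the grasp point (between the pads) lies 3 mm ahead of it (tip_extent is the y of the fingertips in the tool frame, in m); y points along the fingers, x is the direction in which the jaws open and shut, and the axes are right-handed (so a half turn about y gives the same grasp; the last joint's range is limited). The gripper opens to 88 mm and grips with 3 to 60 N. Pads are 18 mm wide; open, the fingers measure 123 mm over their backs; the gripper's body (75 mm by 187 mm) begins 45 mm behind the grasp point.
Start: joints at [-1.172, 0.536, -0.004, 1.538, 0.003, 1.067, -0.071], TCP at [0.291, 0.581, 0.261] pointing down, gripper open.
Joint ranges: [-2.7, 2.7], [-0.37, 2.16], [-1.27, 1.26], [0.24, 2.4], [-1.31, 4.45], [0.19, 1.91], [-2.76, 2.76]. Speed limits (rad/s): [2.39, 2.39, 3.14, 3.14, 3.14, 3.14, 3.14].

## Interface

Orientations are given as a rotation vector (axis times angle).
In Python, from station import sense, camera, close_job, tip_extent gives the robot as it stands.
- The arm moves only by the shell command python3 -m handwheel 'ROWS' [FORCE]. ROWS is JSON, a list of rows, each a list of 5 numbers: the shift along the tool's x, y, z in mm, then the turn about the tool's y in degrees, then the closure, from 0 (fully open) to 1 (shut). A call has 1 to 10 rows; each row shifts and turns the commanded pose from where the row before left it, along the tool's axes as they then stand; what a row does not reach is not made up. A row lasts 1/12 s, in which the tool goes at most 41.7 mm and 7.16 degrees, less where a joint would pass 70% of its speed; a pose out of reach is approached as far as the arm can. A call is refused whole if a number of a shift passes 41.7 or a number of a turn 7.16, either way. A call with a gripper value outside its range is refused whole. The fingers move at their own pace and stop on an object; FORCE is the grip in N (left out, the last holds). Time passes only in rows, so rows that do not move let the fingers close. It gives the time, the measured TCP pose, the force and the opening at its end, in the units of the state.
- sense(): the state, without advancing time (a new reading comes with each control period).
- camera(name): name is "side" or "top" or "wrist"; returns a dict with "color" (420x560x3 uint8, blue, green, red), "fx", "fy", "cx", "cy" (pixels), "R" (3x3) and "t" (3): a world point X has camera coordinates R X + t. Camera axes: x right, y down, z forward; pixel columns grow to the right and rows downward; lengths in m; the calibration is good to about 2 mm. A picture is of the moment at which its call begins. There is no depth.
- close_job(): hands the job in, once; it reports no verdict.
The state is a dict: "time": time; "joints": joint angles; "qd": joint speeds; "joint_torque": joint torques, N m; "tool_pos": TCP position; "tool_rot": TCP orientation; "ft_force": force on the tool from outside, world axes, zero at the start; "ft_torque": the same for the moment, N m; "opening": finger opening in m.
Only numpy, scipy, OpenCV 4.12 (cv2) and the standard library are available. Lean on these libraries where they do the work, as an engineer would, in place of code of your own. Each camera call takes 0.05 s, during which the arm holds its last target. There are 200 camera calls.

## Working session

There is one attempt and no reset: what is moved stays moved. The work goes in short steps, Python scripts to look and compute and a shell command to move; the robot and the scene stay as the last step left them, time stands still between calls to the robot, and variables do not carry over. Pictures are saved under pics/ and viewed, about 8 in all and at most 12, crops included, and the job is handed in when it is done.

```bash
mkdir -p pics; ls
python3 - <<'E'
from station import sense,camera,tip_extent
import cv2,numpy as np
print(sense(),tip_extent)
for n in ["top","side","wrist"]:
    c=camera(n); cv2.imwrite(f"pics/{n}0.png",c["color"]); print(n,c["fx"],c["fy"],c["cx"],c["cy"],np.round(c["R"],4).tolist(),np.round(c["t"],4))
E
```

```text
pics
{'time': 0.0, 'joints': array([-1.17222703,  0.53714732, -0.00443716,  1.53883857,  0.00261698,
        1.06732583, -0.07120972]), 'qd': array([ 5.43903180e-04, -7.51128272e-04,  9.15412804e-04,  6.43050460e-05,
       -2.37299199e-04, -1.36460118e-04,  8.87262051e-04]), 'joint_torque': array([ 2.37146714e-04, -5.70993447e+01,  9.91042145e-01, -2.51587379e+01,
       -5.62144630e-02,  1.83200935e-02,  1.82443241e-04]), 'tool_pos': array([0.29110256, 0.58053278, 0.25986477]), 'tool_rot': array([-1.39494381, -0.85946459,  0.86172336]), 'ft_force': array([-0.35975841,  0.30416858, -0.34315236]), 'ft_torque': array([-0.02331952,  0.02693951,  0.02130021]), 'opening': 0.08825540919463037} 0.022
top 405.421540269273 405.421540269273 278.2991033091653 210.13919909122106 [[0.0251, -0.9996, -0.0154], [-0.9898, -0.0227, -0.1408], [0.1404, 0.0188, -0.9899]] [0.0497 0.6375 0.816 ]
side 484.5849500708022 484.5849500708022 278.48251443616005 205.99008591787438 [[-0.9932, -0.1158, 0.0072], [-0.0703, 0.5515, -0.8312], [0.0923, -0.8261, -0.5559]] [0.6155 0.0833 1.0193]
wrist 363.92699976002905 363.92699976002905 280.52603850786466 206.9121053351495 [[0.4475, 0.8943, -0.0025], [0.8526, -0.4258, 0.303], [0.27, -0.1377, -0.953]] [-0.6488 -0.0431  0.3906]
```

View pics/top0.png

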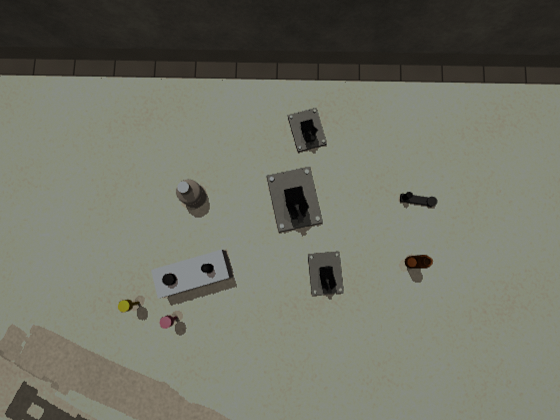

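View pics/side0.png

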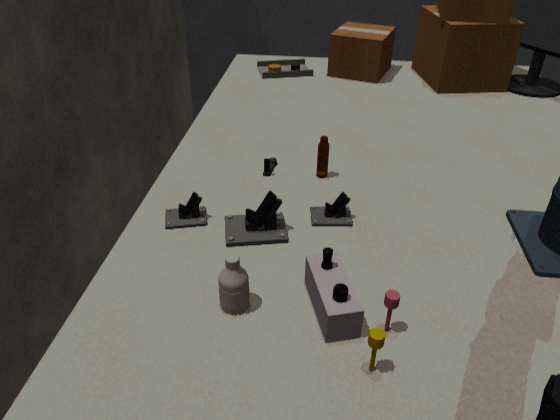

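Top view candidates:
- **Vial:** (419,262), the only amber object.
- **Applicator:** the wide black cap in the rack at (169,280). Look-alikes are the driver's narrower handle (207,268), pink (167,322) and yellow (125,306).
- **Stand:** the large one at (295,200). The smaller ones are at (308,130) and (326,274).

In the side view the same objects are the vial (323,157), the cap (340,293) and the stand (256,228). Next is one close montage.

```bash
cat > h.py <<'E'
import numpy as np,cv2
from scipy.spatial.transform import Rotation as Ro
from scipy.optimize import least_squares
def proj(c,X):
    p=np.atleast_2d(X)@np.array(c["R"]).T+c["t"]
    return np.c_[c["fx"]*p[:,0]/p[:,2]+c["cx"],c["fy"]*p[:,1]/p[:,2]+c["cy"]]
def ray(c,u,v):
    R=np.array(c["R"]);d=R.T@np.array([(u-c["cx"])/c["fx"],(v-c["cy"])/c["fy"],1]);return -R.T@np.array(c["t"]),d
def atz(c,u,v,z):
    o,d=ray(c,u,v);return o+d*(z-o[2])/d[2]
def crop(im,x,y,w,h,W,H):
    return cv2.resize(im[y:y+h,x:x+w],(W,H),interpolation=cv2.INTER_CUBIC)
E
python3 - <<'E'
from h import *
from station import camera
t=camera("top")["color"];s=camera("side")["color"]
f=lambda im:np.clip(255*(im/255.)**0.6,0,255).astype(np.uint8)
t,s=f(t),f(s)
# scales x4 each: 100x75 px tiles
T=[(t,145,240,100,75),(t,255,160,80,75),(s,290,230,100,110),(s,215,180,80,75),(t,395,240,50,50),(s,300,125,50,60)]
a=np.hstack([crop(t,145,235,100,70,400,280),crop(t,250,160,100,70,400,280)])
b=np.hstack([crop(s,290,240,100,75+25,300,300),crop(s,215,180,80,80,300,300),crop(s,300,130,50,50,200,300)[:, :200]])
cv2.imwrite("pics/m1.png",np.vstack([a,b]))
E
```

```text
(no output)
```

View pics/m1.png

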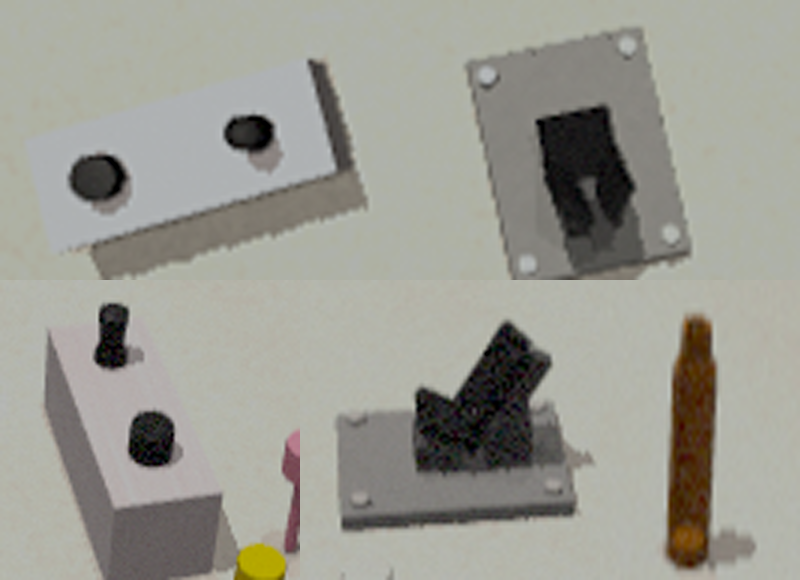

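The crop confirms it: the wide cap in the rack at top (169,280), the narrow waisted driver at (207,268), the large stand and the amber vial. Now I'll compute poses from both cameras.

```bash
cat >> h.py <<'E'
def circ(r,z,n=40):
    a=np.linspace(0,2*np.pi,n);return np.c_[r*np.cos(a),r*np.sin(a),0*a+z]
VIAL=[circ(.014,0),circ(.014,.09),circ(.0095,.097),circ(.0095,.11)]
CAP=[circ(.012,0),circ(.012,.022)]
def sil(c,parts,R,p,S=8):
    """rendered silhouette: union of hulls of consecutive rings -> centroid, area (px)"""
    P=[proj(c,q@R.T+p) for q in parts]; o=np.floor(np.vstack(P).min(0))-2
    n=(np.ceil(np.vstack(P).max(0))-o+3).astype(int)*S
    m=np.zeros((n[1],n[0]),np.uint8)
    for a,b in zip(P[:-1],P[1:]):
        cv2.fillConvexPoly(m,cv2.convexHull(((np.vstack([a,b])-o+.5)*S*16).astype(np.int32)),1,shift=4)
    M=cv2.moments(m,True); return np.array([M["m10"]/M["m00"],M["m01"]/M["m00"]])/S+o-.5+.5/S, M["m00"]/S/S
def blob(mask,near):
    n,l,st,ce=cv2.connectedComponentsWithStats(mask.astype(np.uint8))
    i=1+np.argmin(np.linalg.norm(ce[1:]-near,axis=1)+(st[1:,4]<15)*1e3);return ce[i],st[i]
E
cat > m.py <<'E'
from h import *
from station import camera
t=camera("top");s=camera("side")
am=lambda c:(c["color"][...,2].astype(int)-c["color"][...,0]>25)&(c["color"][...,1]<75)
dk=lambda c:c["color"].max(2)<60
def fit(obs,parts,zf):
    for use in [(0,1),(0,),(1,)]:
        f=lambda q:np.concatenate([sil(obs[i][0],parts,np.eye(3),np.array([q[0],q[1],zf]))[0]-obs[i][1] for i in use])
        x0=atz(obs[0][0],*obs[0][1],zf+.03)[:2]
        r=least_squares(f,x0,diff_step=1e-2);print(use,np.round(r.x,4),np.round(r.fun,2))
        if use==(0,1):
            for i in use:print("area",obs[i][2],sil(obs[i][0],parts,np.eye(3),np.array([*r.x,zf]))[1])
def ob(c,m,near):
    ce,st=blob(m(c),near);return c,ce,st[4]
print("vial");fit([ob(t,am,(419,262)),ob(s,am,(323,157))],VIAL,0)
print("cap");fit([ob(t,dk,(169,280)),ob(s,dk,(340,293))],CAP,.064)
for n,z,P in [("rack",.064,[(151.75,270),(222,250.5),(229.25,278.25),(157.5,297.5)]),("stand",.012,[(266.75,175.5),(310,167),(322.5,222),(278.25,230)])]:
    W=np.array([atz(t,*p,z)[:2] for p in P]);print(n,W.mean(0),"sides",np.linalg.norm(W-np.roll(W,-1,0),axis=1))
    e=[W[0]-W[3],W[1]-W[2]];print("xaxis deg",[np.degrees(np.arctan2(v[1],v[0])) for v in e],"y ax",[np.degrees(np.arctan2(v[1],v[0])) for v in (W[0]-W[1],W[3]-W[2])])
W=np.array([atz(s,*p,.012)[:2] for p in [(224.9,215.2),(287.8,235.2),(226.5,243)]]);print("side stand",W, "ctr",(W[0]+W[1])/2)
for n,p,z in [("bottle",(190,195),.05),("crank",(418,201),.01),("pink",(167,322),.08),("yellow",(125,306),.08)]: print(n,atz(t,*p,z))
E
python3 m.py
```

```text
vial
(0, 1) [ 0.5357 -0.2405] [-0.83  0.12  0.02 -2.24]
area 64 363.484375
area 358 441.234375
(0,) [ 0.536  -0.2422] [-0. -0.]
(1,) [ 0.5353 -0.2283] [-0.  0.]
cap
(0, 1) [0.4866 0.2803] [ 0.04  0.15 -0.11  0.07]
area 140 152.515625
area 244 269.75
(0,) [0.4869 0.2804] [0. 0.]
(1,) [0.4864 0.2802] [0. 0.]
rack [0.4978934  0.24106211] sides [0.14864479 0.05842651 0.1500342  0.05690521]
xaxis deg [np.float64(15.828183850055579), np.float64(17.211133883681377)] y ax [np.float64(106.90428220528429), np.float64(106.31979621860114)]
stand [0.66807308 0.03075484] sides [0.09870589 0.12665141 0.09872169 0.12497897]
xaxis deg [np.float64(13.316775315136997), np.float64(13.308141434491363)] y ax [np.float64(102.60724370903259), np.float64(101.63649043584246)]
side stand [[ 0.7403722  -0.00134151]
 [ 0.59361558  0.05441444]
 [ 0.7163691   0.09664881]] ctr [0.66699389 0.02653646]
bottle [0.66377592 0.25395739 0.05      ]
crank [ 0.66861594 -0.24233206  0.01      ]
pink [0.40369792 0.27796677 0.08      ]
yellow [0.43224052 0.36358617 0.08      ]
```

```bash
cat >> h.py <<'E'
def go(target,yaw=None,grasp=True):
    """shift in tool axes (mm) of TCP so that the grasp point (3 mm ahead) gets to target; turn (deg) to put tool x on heading yaw"""
    from station import sense
    s=sense();R=Ro.from_rotvec(s["tool_rot"]).as_matrix()
    h=np.degrees(np.arctan2(R[1,0],R[0,0]))
    d=R.T@(np.array(target)-(s["tool_pos"]+R[:,1]*.003*grasp))*1000
    print("t %.2f heading x %.2f tilt-y %s shift %s grasp %s open %.1f F %s"%(s["time"],h,np.round(R[:,1],3),np.round(d,1),np.round(s["tool_pos"]+R[:,1]*.003,4),s["opening"]*1e3,np.round(s["ft_force"],1)))
    if yaw is not None:
        e=(yaw-h+180)%360-180;print("world-z turn",round(e,2),"=> about tool y",round(-e,2),"joints",np.round(s["joints"],2))
E
python3 - <<'E'
from h import *
from station import camera
go([.536,-.241,.18],102.5)
t=camera("top");s=camera("side")
for c,(x,y) in ((t,(419,262)),(s,(323,157))):
    im=c["color"].astype(int);m=(im[...,2]>1.6*im[...,0]+8)|(im.max(2)<45)
    w=np.zeros_like(m);w[y-30:y+31,x-30:x+31]=m[y-30:y+31,x-30:x+31]
    ce,st=blob(cv2.morphologyEx(w.astype(np.uint8),cv2.MORPH_CLOSE,np.ones((3,3))),(x,y));print(ce,st)
    q=least_squares(lambda q:sil(c,VIAL,np.eye(3),np.array([*q,0]))[0]-ce,[.536,-.241],diff_step=1e-2).x
    P=np.vstack([proj(c,k+np.array([*q,0])) for k in VIAL]);print(q,P.min(0),P.max(0))
E
```

```text
t 0.35 heading x 63.37 tilt-y [-0. -0. -1.] shift [-625.1   77.8 -587.1] grasp [0.2913 0.5809 0.2575] open 87.7 F [-0.6  0.2 -0.5]
world-z turn 39.13 => about tool y -39.13 joints [-1.17  0.54 -0.    1.54  0.    1.07 -0.07]
[418.13071895 261.46405229] [405 255  28  14 306]
[ 0.53514962 -0.22528185] [403.66586328 253.94323292] [432.63714823 268.26924277]
[322.45657568 157.03722084] [317 136  12  42 403]
[ 0.53464361 -0.22856938] [315.82782397 134.75862095] [328.88590598 177.7768233 ]
```

```bash
python3 -m handwheel '[[0,0,0,-6.5,0.4],[0,0,0,-6.5,0.4],[0,0,0,-6.5,0.4],[0,0,0,-6.5,0.4],[0,0,0,-6.5,0.4],[0,0,0,-6.6,0.4],[0,0,0,0,0.4]]' 5; python3 -c "
from h import *
go([.535,-.227,.18],102.5)"
```

```text
time: 1.03
tool_pos: [0.2915, 0.5809, 0.2607]
tool_rot: [-1.096, -1.37, 1.371]
ft_force: [0.2, -0.2, -0.1]
opening: 0.0527
t 1.03 heading x 102.69 tilt-y [-0. -0. -1.] shift [-841.7   77.6  -60.1] grasp [0.2915 0.5809 0.2577] open 52.7 F [ 0.2 -0.2 -0.1]
world-z turn -0.19 => about tool y 0.19 joints [-1.07  0.54 -0.16  1.53  0.09  1.08  0.55]
```

```bash
python3 -m handwheel '[[-38,0,-3,0,0.4],[-38,0,-3,0,0.4],[-38,0,-3,0,0.4],[-38,0,-3,0,0.4],[-38,0,-3,0,0.4],[-38,0,-3,0,0.4],[-38,0,-3,0,0.4],[-38,0,-3,0,0.4],[-38,0,-3,0,0.4],[-38,0,-3,0,0.4]]' >/dev/null; python3 -m handwheel '[[-38,0,-3,0,0.4],[-38,0,-3,0,0.4],[-38,0,-3,0,0.4],[-38,0,-3,0,0.4],[-38,0,-3,0,0.4],[-38,0,-3,0,0.4],[-38,0,-3,0,0.4],[-38,0,-3,0,0.4],[0,0,0,0,0.4],[0,0,0,0,0.4]]'; python3 -c "
from h import *
from station import camera
go([.535,-.227,.18],102.5)
c=camera('wrist');cv2.imwrite('pics/w1.png',c['color'])
print(proj(c,[[.535,-.227,0],[.535,-.227,.11]]))"
```

```text
time: 2.7
tool_pos: [0.492, -0.0773, 0.2608]
tool_rot: [-1.103, -1.362, 1.362]
ft_force: [-0.6, 0.5, -0.2]
opening: 0.0528
t 2.70 heading x 102.01 tilt-y [ 0. -0. -1.] shift [-155.3   77.9  -10.9] grasp [ 0.492  -0.0773  0.2578] open 52.8 F [-0.6  0.5 -0.2]
world-z turn 0.49 => about tool y -0.49 joints [-0.07  0.28  0.16  1.94 -0.05  0.93  1.9 ]
[[137.58647644 177.50028044]
 [ 85.57323176 208.81261128]]
```

View pics/w1.png

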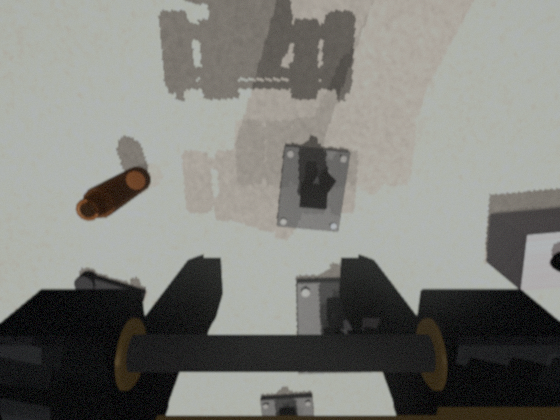

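The wrist view shows the vial from base (138,180) to mouth (88,209), within about 3 px of the prediction. Next I'll refine that by silhouette and work out the reach.

```bash
python3 -c "
from h import *
from station import camera
c=camera('wrist');im=c['color'].astype(int)
m=(im[...,2]>1.5*im[...,0]+8)|(im.max(2)<40); w=np.zeros_like(m);w[155:230,65:160]=m[155:230,65:160]
ce,st=blob(cv2.morphologyEx(w.astype(np.uint8),cv2.MORPH_CLOSE,np.ones((3,3))),(112,193));print(ce,st)
q=least_squares(lambda q:sil(c,VIAL,np.eye(3),np.array([*q,0]))[0]-ce,[.535,-.227],diff_step=1e-2).x
P=np.vstack([proj(c,k+np.array([*q,0])) for k in VIAL]);print(q,P.min(0),P.max(0),sil(c,VIAL,np.eye(3),np.array([*q,0]))[1])
go([q[0],q[1],.18],102.5)"
```

```text
[109.06165099 193.49216301] [  74  168   73   51 1914]
[ 0.53626536 -0.22700692] [ 70.22870664 165.27918615] [148.14373156 220.81263612] 2350.390625
t 2.80 heading x 102.40 tilt-y [-0.     0.001 -1.   ] shift [-158.9   77.5  -10.8] grasp [ 0.4916 -0.0741  0.2577] open 52.7 F [ 0.2  0.4 -0.6]
world-z turn 0.1 => about tool y -0.1 joints [-0.07  0.28  0.16  1.94 -0.05  0.93  1.9 ]
```

```bash
python3 -m handwheel '[[-38,15,-3,0,0.4],[-38,15,-3,0,0.4],[-38,15,-3,0,0.4],[-28,15,-2,0,0.4],[-10,12,0,0,0.4],[0,0,0,0,0.4],[0,0,0,0,0.4],[0,0,0,0,0.4]]'; python3 -c "
from h import *
go([.536,-.227,.085],102.5)
go([.536,-.227,.085],102.5)"
```

```text
time: 3.47
tool_pos: [0.5359, -0.2186, 0.1894]
tool_rot: [-1.097, -1.371, 1.368]
ft_force: [-0.9, -0.3, -0.1]
opening: 0.0529
t 3.47 heading x 102.61 tilt-y [ 0.001  0.001 -1.   ] shift [ -8.3 101.3   1.8] grasp [ 0.5359 -0.2186  0.1864] open 52.9 F [-0.9 -0.3 -0.1]
world-z turn -0.11 => about tool y 0.11 joints [ 0.17  0.51  0.19  1.8  -0.12  0.85  2.21]
t 3.47 heading x 102.61 tilt-y [ 0.001  0.001 -1.   ] shift [ -8.3 101.3   1.8] grasp [ 0.5359 -0.2186  0.1864] open 52.9 F [-0.9 -0.3 -0.1]
world-z turn -0.11 => about tool y 0.11 joints [ 0.17  0.51  0.19  1.8  -0.12  0.85  2.21]
```

```bash
python3 -m handwheel '[[-8,0,1,0,0.4],[0,25,1,0,0.4],[0,25,0,0,0.4],[0,25,0,0,0.4],[0,15,0,0,0.4],[0,11,0,0,0.4],[0,0,0,0,0.4],[0,0,0,0,0.4]]'; python3 -c "
from h import *
from station import camera
go([.536,-.227,.085],102.5)
c=camera('wrist');cv2.imwrite('pics/w2.png',c['color'])"
```

```text
time: 4.13
tool_pos: [0.5356, -0.2292, 0.0883]
tool_rot: [-1.098, -1.369, 1.368]
ft_force: [1.3, -0.4, 0.4]
opening: 0.0533
t 4.13 heading x 102.50 tilt-y [ 0.001 -0.    -1.   ] shift [ 2.1  0.3 -0.9] grasp [ 0.5356 -0.2292  0.0853] open 53.3 F [ 1.3 -0.4  0.4]
world-z turn -0.0 => about tool y 0.0 joints [ 0.21  0.66  0.16  1.83 -0.16  0.66  2.25]
```

View pics/w2.png

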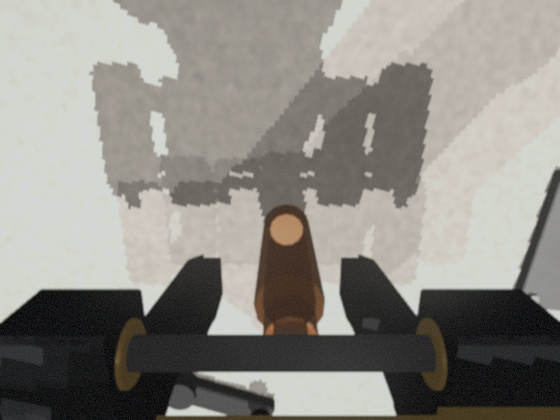

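The vial stands between the pads (base (287,228), neck (290,325)). I'll close gently.

```bash
python3 -m handwheel '[[0,0,0,0,0.5],[0,0,0,0,0.6],[0,0,0,0,0.7],[0,0,0,0,0.75],[0,0,0,0,0.75],[0,0,0,0,0.75],[0,0,0,0,0.75]]' 5; python3 -c "
from h import *
from station import camera
go([.536,-.227,.085],102.5)
c=camera('wrist');im=c['color'].astype(int)
m=(im[...,2]>1.5*im[...,0]+8); w=np.zeros_like(m);w[200:338,230:340]=m[200:338,230:340]
ys,xs=np.where(w)
for r in (220,240,260,280,300): k=np.where(w[r])[0]; print(r,k.min(),k.max(),end='; ')
for p in [[0,0],[.002,0],[-.002,0]]:
  from station import sense
  s=sense();R=Ro.from_rotvec(s['tool_rot']).as_matrix();q=s['tool_pos']+R[:,2]*p[0];q[2]=0
  print(p,[np.round((proj(c,k+q).min(0),proj(c,k+q).max(0)),1).tolist() for k in VIAL[:2]])
print('rows',ys.min(),ys.max())
"
```

```text
time: 4.77
tool_pos: [0.5356, -0.2293, 0.0882]
tool_rot: [-1.099, -1.368, 1.367]
ft_force: [-0.3, 1.0, 4.3]
opening: 0.0284
t 4.77 heading x 102.48 tilt-y [ 0.001  0.    -1.   ] shift [ 2.2  0.2 -0.9] grasp [ 0.5356 -0.2293  0.0852] open 28.4 F [-0.3  1.   4.3]
world-z turn 0.02 => about tool y -0.02 joints [ 0.21  0.66  0.16  1.83 -0.16  0.65  2.25]
220 271 304; 240 267 308; 260 257 307; 280 251 313; 300 244 315; [0, 0] [[[259.0, 201.8], [304.0, 244.1]], [[245.6, 271.7], [318.4, 335.3]]]
[0.002, 0] [[[258.9, 198.6], [304.1, 241.2]], [[245.4, 266.9], [318.5, 331.0]]]
[-0.002, 0] [[[259.0, 204.9], [304.0, 247.1]], [[245.7, 276.6], [318.2, 339.5]]]
rows 206 335
```

```bash
python3 -m handwheel '[[0,-0.2,3.7,0,0.75],[0,-0.3,3.7,0,0.75],[0,-0.2,3.7,0,0.75],[0,0,3.7,0,0.75],[0,0.1,3.7,0,0.75],[0,0.3,3.7,0,0.75],[0,0.4,3.7,0,0.75],[0,0.6,3.7,0,0.75],[0,0,0,0,0.75]]' 4; python3 -c "
from h import *
from station import camera
go([.536,-.227,.085],102.5)
c=camera('side');cv2.imwrite('pics/s2.png',cv2.resize(c['color'][90:230,220:420],(800,560),interpolation=2))"
```

```text
time: 5.57
tool_pos: [0.5049, -0.2363, 0.0867]
tool_rot: [-1.098, -1.366, 1.368]
ft_force: [0.0, 0.4, -0.1]
opening: 0.0283
t 5.57 heading x 102.42 tilt-y [-0.001 -0.    -1.   ] shift [  2.4  -1.4 -32.3] grasp [ 0.5049 -0.2363  0.0837] open 28.3 F [ 0.   0.4 -0.1]
world-z turn 0.08 => about tool y -0.08 joints [ 0.24  0.64  0.16  1.9  -0.16  0.62  2.28]
```

View pics/s2.png

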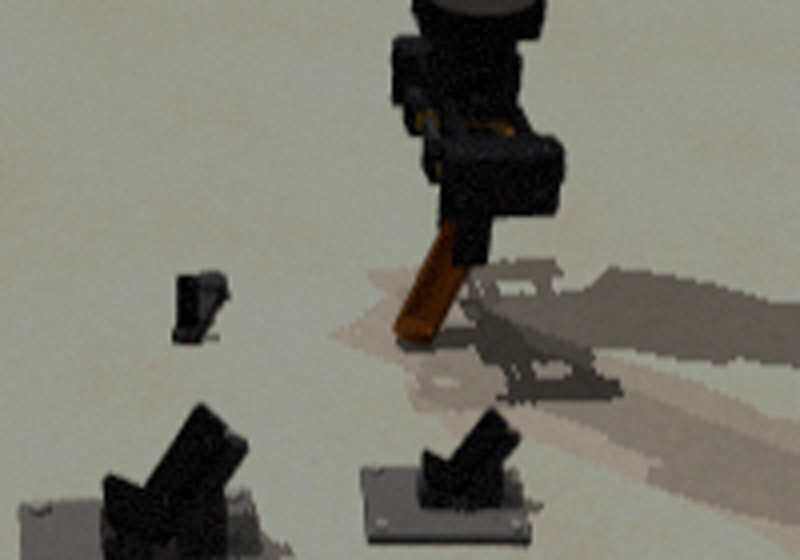

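The vial pivots in the grip as planned, at about 20° now (crop: base (415,330), pads (470,250)). I'll finish the tilt, tighten and lift.

```bash
python3 -m handwheel '[[0,0.8,3.6,0,0.75],[0,0.9,3.6,0,0.75],[0,1.1,3.6,0,0.75],[0,1.2,3.6,0,0.75],[0,0,0,0,0.75]]'; python3 -m handwheel '[[0,0,0,0,0.8],[0,0,0,0,0.8],[0,-15,0,0,0.8],[0,-25,0,0,0.8],[0,-25,0,0,0.8],[0,-25,0,0,0.8],[0,0,0,0,0.8],[0,0,0,0,0.8]]' 20;cat >> h.py <<'E'
def tiltfit(c,box,parts,grasp,R0,x0,thr=1.5,dark=False):
    """fit tilt a (about tool x, top towards tool z) and grip height s along the axis, from a mask; returns residual too"""
    im=c["color"].astype(int);x,y,w,h=box;m=(im[...,2]>thr*im[...,0]+8)
    k=np.zeros(m.shape,np.uint8);k[y:y+h,x:x+w]=m[y:y+h,x:x+w];return k
E
python3 -c "
from h import *
from station import camera
go([.667,.03,.2],102.5)
c=camera('side');cv2.imwrite('pics/a.png',c['color']);im=c['color'].astype(int);m=(im[...,2]>1.6*im[...,0]+8);m[:, :250]=0;m[:,400:]=0;m[:60]=0;m[210:]=0
ce,st=blob(m,(320,140));print(ce,st)
d=camera('wrist');
im=np.hstack([cv2.resize(c['color'][60:210,250:400],(400,400),interpolation=2),cv2.resize(d['color'][130:420,130:420],(400,400),interpolation=2)]);cv2.imwrite('pics/s3.png',im)"
```

```text
time: 6.03
tool_pos: [0.491, -0.2392, 0.0827]
tool_rot: [-1.098, -1.366, 1.368]
ft_force: [-0.3, 0.2, -0.3]
opening: 0.0281
time: 6.7
tool_pos: [0.4932, -0.2392, 0.1742]
tool_rot: [-1.101, -1.37, 1.368]
ft_force: [-0.0, -0.0, -0.9]
opening: 0.0273
t 6.70 heading x 102.49 tilt-y [ 0.003 -0.001 -1.   ] shift [ 225.2  -28.6 -228. ] grasp [ 0.4932 -0.2392  0.1712] open 27.3 F [-0.  -0.  -0.9]
world-z turn 0.01 => about tool y -0.01 joints [ 0.22  0.48  0.19  1.89 -0.12  0.78  2.27]
[332.71197411 128.4433657 ] [321 109  22  35 309]
```

View pics/s3.png

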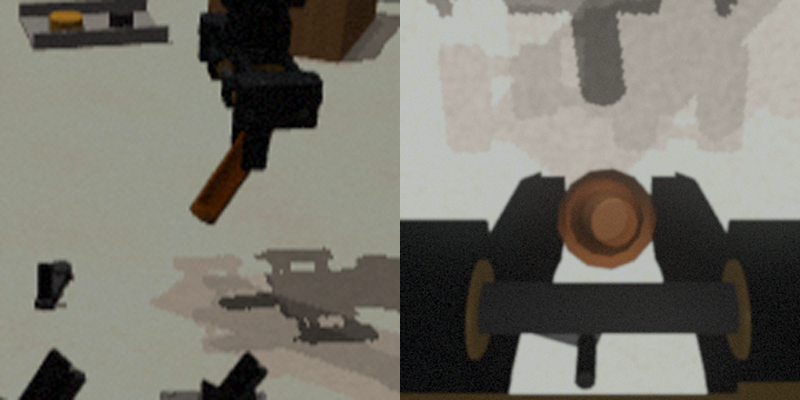

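```bash
cat > tf.py <<'E'
from h import *
from station import camera,sense
c=camera('side');s=sense();R=Ro.from_rotvec(s['tool_rot']).as_matrix();g=s['tool_pos']+R[:,1]*.003
im=c['color'].astype(int);m=(im[...,2]>1.6*im[...,0]+8)
gp=proj(c,g)[0].astype(int);w=np.zeros_like(m);sl=(slice(gp[1]-60,gp[1]+80),slice(gp[0]-60,gp[0]+60));w[sl]=m[sl];m=w
m=cv2.morphologyEx(m.astype(np.uint8),cv2.MORPH_CLOSE,np.ones((3,3)))
tipv=proj(c,g+R[:,1]*.022)[0][1]; rows=np.arange(420)>tipv+2
def mask(a,sg,du,dv):
    up=-R[:,1];ax=np.cos(a)*up+np.sin(a)*R[:,2];xx=np.cross(R[:,0],ax)
    Rv=np.c_[R[:,0],-xx,ax]; k=np.zeros((420,560),np.uint8)
    P=[proj(c,q@Rv.T+g-sg*ax)+[du,dv] for q in VIAL]
    for p,q in zip(P[:-1],P[1:]): cv2.fillConvexPoly(k,cv2.convexHull((np.vstack([p,q])*16).round().astype(np.int32)),1,shift=4)
    return k
best=[]
for a in np.radians(np.arange(20,42,1)):
  for sg in np.arange(.07,.1,.002):
    for du in (-1,0,1):
        k=mask(a,sg,du,0); best.append(((k[rows]!=m[rows]).sum(),np.degrees(a),sg,du))
best.sort();print(m[rows].sum());[print(np.round(b,3)) for b in best[:8]]
E
python3 tf.py
```

```text
233
[32.   31.    0.08  1.  ]
[35.   30.    0.08  1.  ]
[36.    26.     0.078 -1.   ]
[36.    29.     0.078  0.   ]
[37.    28.     0.078  0.   ]
[38.   28.    0.08  0.  ]
[40.    25.     0.078 -1.   ]
[41.    24.     0.078 -1.   ]
```

```bash
python3 -m handwheel '[[12,-12,-15,0,0.8],[20,-10,-30,0,0.8],[20,-10,-33,0,0.8],[20,-10,-33,0,0.8],[20,-10,-33,0,0.8],[20,-8,-33,0,0.8],[20,-8,-33,0,0.8],[20,-6,-33,0,0.8],[20,-4,-33,0,0.8],[20,0,-33,0,0.8]]' >/dev/null;  python3 -m handwheel '[[20,0,-30,0,0.8],[13,0,-19,0,0.8],[0,0,0,0,0.8],[0,0,0,0,0.8],[0,0,0,0,0.8]]'; python3 -c "
from h import *
from station import camera
go([.794,.058,.25],102.5)
c=camera('wrist');cv2.imwrite('pics/w4.png',c['color'])
np.savez('w4.npz',**{k:c[k] for k in ('R','t','fx','fy','cx','cy')})
"
```

```text
time: 8.1
tool_pos: [0.7923, 0.0567, 0.2493]
tool_rot: [-1.098, -1.364, 1.369]
ft_force: [-0.1, -1.0, -1.3]
opening: 0.0273
t 8.10 heading x 102.42 tilt-y [-0.003 -0.001 -1.   ] shift [ 0.9 -3.7 -1.9] grasp [0.7923 0.0567 0.2463] open 27.3 F [-0.1 -1.  -1.3]
world-z turn 0.08 => about tool y -0.08 joints [-0.21  0.83  0.17  1.07 -0.13  1.26  1.73]
```

View pics/w4.png

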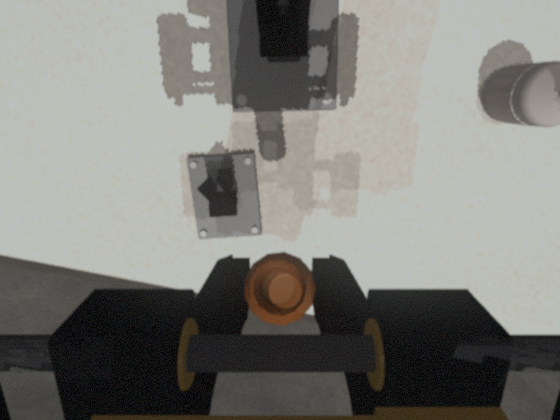

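The far corners of the large stand's plate are visible at (232,107) and (335,110). The vial is held centrally at (280,288).

```bash
python3 -c "
from h import *
im=cv2.imread('pics/w4.png');g=im.max(2).astype(int)
# edges: plate vs bench intensity along rows/cols
for r in (60,75,90): print(r,[ (x,g[r,x]) for x in list(range(226,237))],[ (x,g[r,x]) for x in range(329,342)])
for x in (250,275,300,315): print(x,[(y,g[y,x]) for y in range(102,116)])
c=dict(np.load('w4.npz'))
A=atz(c,232,107.5,.012);B=atz(c,335,109.5,.012);print(A,B,np.linalg.norm(A-B),np.degrees(np.arctan2(*(B-A)[[1,0]])))
y=(B-A)/np.linalg.norm(B-A);x=np.array([y[1],-y[0],0]);print('ctr',(A+B)/2-.065*x)
"
```

```text
60 [(226, np.int64(132)), (227, np.int64(131)), (228, np.int64(125)), (229, np.int64(111)), (230, np.int64(92)), (231, np.int64(88)), (232, np.int64(85)), (233, np.int64(89)), (234, np.int64(86)), (235, np.int64(81)), (236, np.int64(73))] [(329, np.int64(58)), (330, np.int64(66)), (331, np.int64(74)), (332, np.int64(79)), (333, np.int64(78)), (334, np.int64(75)), (335, np.int64(78)), (336, np.int64(76)), (337, np.int64(95)), (338, np.int64(112)), (339, np.int64(122)), (340, np.int64(119)), (341, np.int64(119))]
75 [(226, np.int64(128)), (227, np.int64(124)), (228, np.int64(130)), (229, np.int64(128)), (230, np.int64(106)), (231, np.int64(89)), (232, np.int64(91)), (233, np.int64(93)), (234, np.int64(90)), (235, np.int64(79)), (236, np.int64(74))] [(329, np.int64(77)), (330, np.int64(76)), (331, np.int64(80)), (332, np.int64(78)), (333, np.int64(78)), (334, np.int64(80)), (335, np.int64(78)), (336, np.int64(88)), (337, np.int64(110)), (338, np.int64(121)), (339, np.int64(119)), (340, np.int64(120)), (341, np.int64(120))]
90 [(226, np.int64(137)), (227, np.int64(136)), (228, np.int64(1
[... 1135 characters left out ...]
105, np.int64(73)), (106, np.int64(73)), (107, np.int64(83)), (108, np.int64(97)), (109, np.int64(110)), (110, np.int64(136)), (111, np.int64(160)), (112, np.int64(175)), (113, np.int64(179)), (114, np.int64(177)), (115, np.int64(181))]
315 [(102, np.int64(116)), (103, np.int64(115)), (104, np.int64(115)), (105, np.int64(114)), (106, np.int64(116)), (107, np.int64(114)), (108, np.int64(110)), (109, np.int64(120)), (110, np.int64(146)), (111, np.int64(162)), (112, np.int64(164)), (113, np.int64(165)), (114, np.int64(166)), (115, np.int64(168))]
[ 0.7399597  -0.00332002  0.012     ] [0.72044858 0.09353963 0.012     ] 0.09880523396911847 101.38907850969451
ctr [0.66648407 0.03227422 0.012     ]
```

```bash
python3 -m handwheel '[[0.4,16,19,0,0.8],[0.4,20,26,0,0.8],[0.4,20,26,0,0.8],[0.4,20,26,0,0.8],[0.4,18,20,0,0.8],[0,10,12,0,0.8],[0,0,0,0,0.8],[0,0,0,0,0.8],[0,0,0,0,0.8]]'; python3 -c "
from h import *
go([.6265,.0221,.112],102.4)
from station import camera
c=camera('side');cv2.imwrite('pics/s5.png',cv2.resize(c['color'][120:260,180:340],(800,700),interpolation=2)[:600])"
```

```text
time: 8.9
tool_pos: [0.6682, 0.0317, 0.1485]
tool_rot: [-1.101, -1.369, 1.366]
ft_force: [0.2, 0.5, 0.0]
opening: 0.0276
t 8.90 heading x 102.43 tilt-y [ 0.003  0.    -1.   ] shift [-0.4 33.3 42.9] grasp [0.6682 0.0317 0.1455] open 27.6 F [0.2 0.5 0. ]
world-z turn -0.03 => about tool y 0.03 joints [-0.21  0.69  0.15  1.57 -0.12  0.88  1.77]
```

View pics/s5.png

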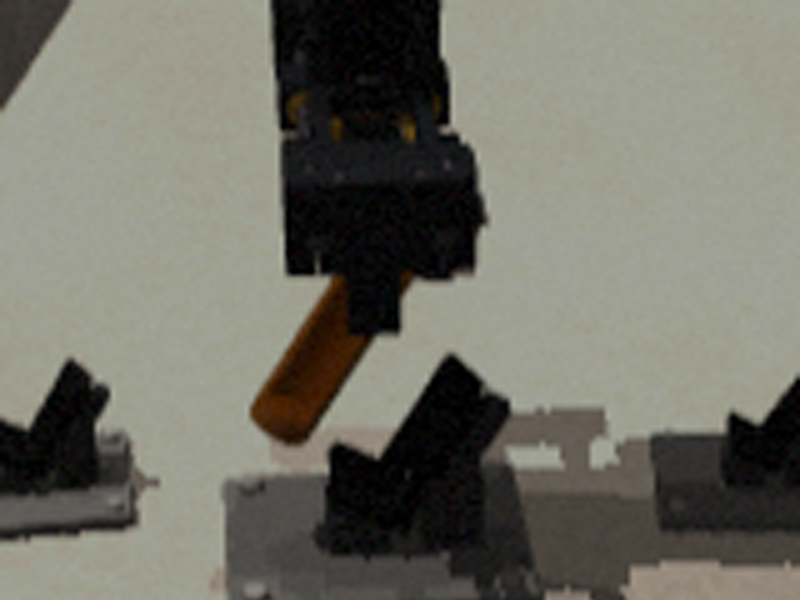

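The held vial is parallel to the trough (base (290,420), trough top (455,360)). I'll move it across into the trough, staying 8 mm above the seat.

```bash
python3 -m handwheel '[[0,6,10,0,0.8],[0,6,11,0,0.8],[0,6,10,0,0.8],[0,4,7,0,0.8],[0,2,4,0,0.8],[0,1,2,0,0.8],[0,0,0,0,0.8],[0,0,0,0,0.8]]' 8; python3 -c "
from h import *
go([.6265,.0221,.112],102.4)"
```

```text
time: 9.62
tool_pos: [0.6252, 0.0225, 0.1228]
tool_rot: [-1.1, -1.369, 1.367]
ft_force: [2.5, -0.1, 1.3]
opening: 0.0272
t 9.62 heading x 102.46 tilt-y [ 0.002 -0.    -1.   ] shift [-0.7  7.8 -1.2] grasp [0.6252 0.0225 0.1198] open 27.2 F [ 2.5 -0.1  1.3]
world-z turn -0.06 => about tool y 0.06 joints [-0.21  0.67  0.14  1.71 -0.12  0.77  1.78]
```

```bash
python3 -m handwheel '[[0,1.7,-1,0,0.8],[0,1.7,-1,0,0.8],[0,1.7,-1,0,0.8],[0,0,0,0,0.8]]' 5;python3 -m handwheel '[[0,1.3,-0.8,0,0.8],[0,0,0,0,0.8]]';python3 -m handwheel '[[0,1.3,-0.8,0,0.8],[0,0,0,0,0.8]]'; python3 -c "
from h import *
go([.6265,.0221,.112],102.4)
from station import camera
c=camera('side');cv2.imwrite('pics/s6.png',cv2.resize(c['color'][140:260,200:300],(500,600),interpolation=2)[:600])"
```

```text
time: 9.95
tool_pos: [0.6277, 0.0227, 0.1171]
tool_rot: [-1.1, -1.368, 1.367]
ft_force: [3.2, -2.3, 2.8]
opening: 0.0271
time: 10.12
tool_pos: [0.628, 0.0229, 0.116]
tool_rot: [-1.1, -1.368, 1.368]
ft_force: [1.6, -3.5, 5.3]
opening: 0.0271
time: 10.28
tool_pos: [0.6284, 0.0232, 0.1146]
tool_rot: [-1.099, -1.367, 1.368]
ft_force: [0.7, -2.9, 7.0]
opening: 0.0267
t 10.28 heading x 102.45 tilt-y [ 0. -0. -1.] shift [-0.7 -0.4  2.1] grasp [0.6284 0.0232 0.1116] open 26.7 F [ 0.7 -2.9  7. ]
world-z turn -0.05 => about tool y 0.05 joints [-0.21  0.68  0.14  1.7  -0.13  0.77  1.78]
```

View pics/s6.png

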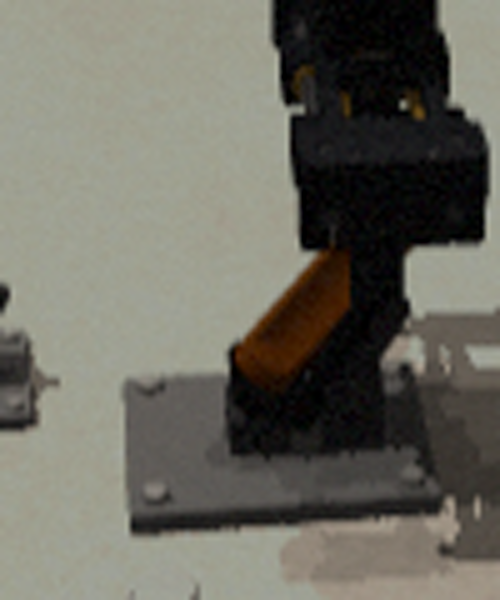

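The vial lies in the trough and its base is against the foot plate (245,365), with about 7 N of contact. Releasing and backing off upward.

```bash
python3 -m handwheel '[[0,0,0,0,0.66],[0,0,0,0,0.62],[0,0,0,0,0.55],[0,0,0,0,0.4],[0,0,0,0,0.4],[0,-10,0,0,0.4],[0,-25,0,0,0.4],[0,-35,0,0,0.4],[0,-30,0,0,0.4],[0,-10,0,0,0.4]]' 5; python3 -c "
from h import *
go([.4866,.2800,.2],102.4)
from station import camera
c=camera('side');t=camera('top')
cv2.imwrite('pics/s7.png',np.hstack([cv2.resize(c['color'][140:260,200:300],(400,480),interpolation=2),cv2.resize(t['color'][150:270,250:350],(400,480),interpolation=2)]))"
```

```text
time: 11.17
tool_pos: [0.6306, 0.0236, 0.2299]
tool_rot: [-1.104, -1.373, 1.364]
ft_force: [1.0, 0.3, 0.9]
opening: 0.0527
t 11.17 heading x 102.46 tilt-y [ 0.007  0.001 -1.   ] shift [281.4  26.   85.5] grasp [0.6306 0.0236 0.2269] open 52.7 F [1.  0.3 0.9]
world-z turn -0.06 => about tool y 0.06 joints [-0.23  0.54  0.16  1.63 -0.1   0.97  1.76]
```

View pics/s7.png

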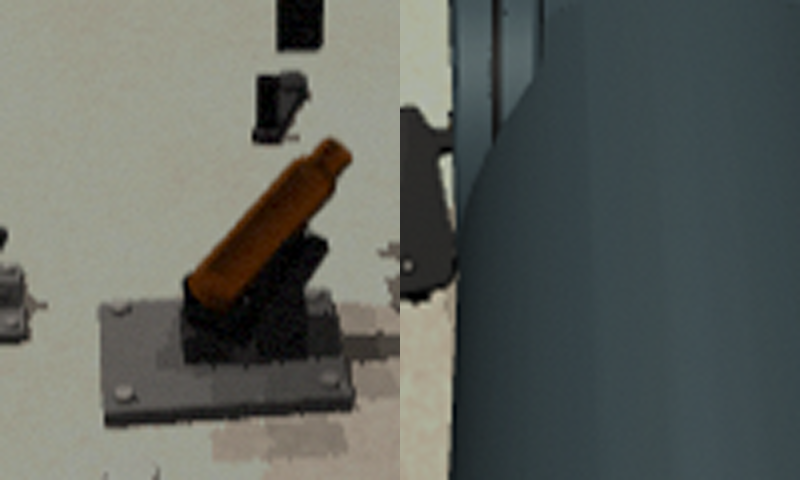

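The vial is seated in the trough and released: mouth at crop (340,155), base at (210,295). That makes 11 pictures viewed, so from here I'll check mostly by numbers. Going to the applicator.

```bash
python3 -m handwheel '[[20,0,6,0,0.4],[32,2,10,0,0.4],[32,2,10,0,0.4],[32,3,10,0,0.4],[32,3,10,0,0.4],[32,4,10,0,0.4],[32,4,10,0,0.4],[32,4,10,0,0.4],[25,4,7,0,0.4],[12,0,3,0,0.4]]' >/dev/null; python3 -m handwheel '[[0,0,0,0,0.4],[0,0,0,0,0.4],[0,0,0,0,0.4]]'
cat > vc.py <<'E'
from h import *
from station import camera
# vial pose in cradle from side+top masks
yaw=np.radians(12.4);X=np.array([np.cos(yaw),np.sin(yaw),0]);Y=np.array([-np.sin(yaw),np.cos(yaw),0]);Z=np.array([0,0,1.])
def rot(a): ax=np.cos(a)*Z-np.sin(a)*X;xx=np.cos(a)*X+np.sin(a)*Z;return np.c_[xx,Y,ax]
obs=[]
for n,box in (("side",(220,160,80,70)),("top",(265,160,60,80))):
    c=camera(n);im=c["color"].astype(int);m=(im[...,2]>1.6*im[...,0]+8)
    w=np.zeros(m.shape,np.uint8);x,y,a,b=box;w[y:y+b,x:x+a]=m[y:y+b,x:x+a];w=cv2.morphologyEx(w,cv2.MORPH_CLOSE,np.ones((3,3)));obs.append((c,w))
    ys,xs=np.where(w);C=np.cov(xs,ys);e,v=np.linalg.eigh(C);print(n,len(xs),"cen",xs.mean(),ys.mean(),"dir",v[:,1],np.sqrt(e))
def hull(c,R,p):
    k=np.zeros((420,560),np.uint8);P=[proj(c,q@R.T+p) for q in VIAL]
    for a,b in zip(P[:-1],P[1:]): cv2.fillConvexPoly(k,cv2.convexHull((np.vstack([a,b])*16).round().astype(np.int32)),1,shift=4)
    return k
seat=np.array([.667,.031,.040])
best=[]
for a in (24,27,30,33,36):
  for dx in np.arange(-8,9,2):
    for dy in np.arange(-8,9,2):
      for dz in (-2,0,4,8):
        R=rot(np.radians(a));p=seat+X*dx/1e3+Y*dy/1e3+R[:,2]*dz/1e3
        best.append((sum((hull(c,R,p)!=w).sum() for c,w in obs),a,dx,dy,dz))
best.sort();print(best[:8],[b for b in best if b[1:]==(30,0,0,0)])
E
python3 vc.py; python3 -c "
from h import *
go([.4866,.28,.085],102.4)
from station import camera
for n in ('wrist','top','side'):
  c=camera(n);d=c['color'].max(2)<55;p=proj(c,[.4866,.28,.075])[0];ce,st=blob(d,p);print(n,p,ce,st)
"
```

```text
time: 12.35
tool_pos: [0.4848, 0.2771, 0.1981]
tool_rot: [-1.101, -1.365, 1.367]
ft_force: [0.6, -0.8, 0.7]
opening: 0.0526
side 628 cen 266.3630573248408 196.64968152866243 dir [-0.66652816  0.74547986] [ 3.57767162 14.47644071]
top 469 cen 297.5031982942431 204.89339019189765 dir [0.32231576 0.94663221] [3.79660578 9.96318671]
[(np.int64(139), 36, np.int64(8), np.int64(0), 4), (np.int64(176), 36, np.int64(8), np.int64(0), 8), (np.int64(182), 36, np.int64(8), np.int64(0), 0), (np.int64(183), 36, np.int64(8), np.int64(-2), 4), (np.int64(192), 36, np.int64(6), np.int64(-2), 0), (np.int64(198), 36, np.int64(6), np.int64(0), -2), (np.int64(199), 36, np.int64(8), np.int64(0), -2), (np.int64(200), 36, np.int64(6), np.int64(0), 0)] [(np.int64(299), 30, np.int64(0), np.int64(0), 0)]
t 12.45 heading x 102.28 tilt-y [ 0.001 -0.001 -1.   ] shift [  2.4 110.4  -2.2] grasp [0.4849 0.2772 0.1954] open 52.8 F [-0.6 -0.   0. ]
world-z turn 0.12 => about tool y -0.12 joints [-0.68  0.46  0.11  1.84 -0.06  0.84  1.24]
wrist [284.78021112 209.35797497] [282.74331551 198.31016043] [270 193  28  16 187]
top [169.33202169 279.24418305] [175.11009174 316.74311927] [168 311  15  16 109]
side [339.903018   292.46372334] [340.13168724 292.67078189] [333 284  15  18 243]
```

```bash
cat > vf.py <<'E'
import vc0 as v
E
sed '/^best=\[\]/,$d' vc.py > vc0.py
cat >> vc0.py <<'E'
from scipy.optimize import minimize
# soft cost: blurred masks difference
def cost(q,which=(0,1)):
    R=rot(np.radians(q[0]))@Ro.from_euler('x',q[4],degrees=True).as_matrix();p=seat+(X*q[1]+Y*q[2]+R[:,2]*q[3])/1e3
    return sum(((cv2.GaussianBlur(hull(obs[i][0],R,p).astype(float),(0,0),1)-cv2.GaussianBlur(obs[i][1].astype(float),(0,0),1))**2).sum() for i in which)
if __name__=="__main__":
  for x0 in ([30,0,0,0,0],[38,8,0,0,0]):
    S=np.vstack([x0]+[np.array(x0)+d for d in np.diag([5,4,4,4,4.])])
    r=minimize(cost,x0,method="Nelder-Mead",options=dict(initial_simplex=S,maxiter=800,xatol=.02,fatol=.02));print("tilt,dx,dy,dz,roll",np.round(r.x,1),round(r.fun,1),"at nominal",round(cost([30,0,0,0,0]),1))
E
python3 vc0.py
```

```text
side 639 cen 266.18779342723 196.94053208137714 dir [-0.66090535  0.75046927] [ 3.70769513 14.65168296]
top 465 cen 297.5763440860215 204.93548387096774 dir [0.31810231 0.94805639] [3.76435887 9.94299916]
tilt,dx,dy,dz,roll [35.   5.4 -3.2 -1.  -1.7] 53.1 at nominal 146.3
tilt,dx,dy,dz,roll [36.6  9.2 -0.2  4.2  0.2] 24.4 at nominal 146.3
```

The silhouette fit says the vial leans 36.6° with its base about 8 mm out of the trough, so it isn't fully seated. I'll push the base in with the closed fingertips from the open side before doing anything else.

```bash
python3 -c "
from h import *
go([.711,.0405,.18],102.4)"
```

```text
t 12.70 heading x 102.41 tilt-y [ 0.  0. -1.] shift [-281.6   15.5 -170.4] grasp [0.484  0.2789 0.1954] open 52.7 F [ 0.1  0.7 -0.3]
world-z turn -0.01 => about tool y 0.01 joints [-0.68  0.46  0.1   1.84 -0.06  0.84  1.24]
```

```bash
python3 -m handwheel '[[-18,0,-10,0,1],[-32,0,-19,0,1],[-33,1,-20,0,1],[-33,1,-20,0,1],[-33,1,-20,0,1],[-33,1,-20,0,1],[-33,1,-20,0,1],[-33,1,-20,0,1],[-23,1,-14,0,1],[-10,0,-8,0,1]]' 10 >/dev/null; python3 -m handwheel '[[0,0,0,0,1],[0,0,0,0,1],[0,0,0,0,1]]'; python3 -c "
from h import *
go([.711,.0405,.078],102.4)"
```

```text
time: 13.78
tool_pos: [0.7105, 0.0436, 0.1911]
tool_rot: [-1.096, -1.369, 1.368]
ft_force: [0.9, 0.1, -0.2]
opening: 0.0009
t 13.78 heading x 102.55 tilt-y [-0.001  0.001 -1.   ] shift [-3.300e+00  1.101e+02  1.000e-01] grasp [0.7105 0.0436 0.1881] open 0.9 F [ 0.9  0.1 -0.2]
world-z turn -0.15 => about tool y 0.15 joints [-0.21  0.72  0.14  1.41 -0.11  1.02  1.74]
```

```bash
python3 -m handwheel '[[-1,20,0,0,1],[-1,30,0,0,1],[-1,30,0,0,1],[0,20,0,0,1],[0,10,0,0,1],[0,0,6,0,1],[0,0,8,0,1],[0,0,4,0,1],[0,0,0,0,1],[0,0,0,0,1]]'; python3 -m handwheel '[[0,0,2,0,1],[0,0,0,0,1]]';python3 -m handwheel '[[0,0,2,0,1],[0,0,0,0,1]]';python3 -m handwheel '[[0,0,2,0,1],[0,0,0,0,1]]'; python3 -c "
from h import *
go([.667,.031,.078],102.4)"
```

```text
time: 14.62
tool_pos: [0.6949, 0.0352, 0.0831]
tool_rot: [-1.1, -1.369, 1.367]
ft_force: [0.0, -0.0, -0.2]
opening: 0.0007
time: 14.78
tool_pos: [0.6926, 0.0347, 0.082]
tool_rot: [-1.099, -1.368, 1.367]
ft_force: [-0.2, -0.6, 0.5]
opening: 0.0006
time: 14.95
tool_pos: [0.6904, 0.0343, 0.0814]
tool_rot: [-1.098, -1.368, 1.368]
ft_force: [-0.4, -0.4, 0.5]
opening: 0.0004
time: 15.12
tool_pos: [0.6883, 0.0338, 0.0813]
tool_rot: [-1.098, -1.368, 1.368]
ft_force: [1.3, 0.3, 0.5]
opening: 0.0002
t 15.12 heading x 102.47 tilt-y [-0. -0. -1.] shift [ 1.8  0.3 21.4] grasp [0.6883 0.0338 0.0783] open 0.2 F [1.3 0.3 0.5]
world-z turn -0.07 => about tool y 0.07 joints [-0.19  0.81  0.12  1.53 -0.12  0.81  1.77]
```

Contact is starting at 1.3 N, at a centre offset of 21 mm as predicted. I'll continue in small steps.

```bash
for i in 1 2; do python3 -m handwheel '[[0,0,1.5,0,1],[0,0,0,0,1]]'|grep -E "tool_pos|force"; done; python3 -m handwheel '[[0,0,1.5,0,1],[0,0,0,0,1]]'|grep -E "tool_pos|force"; python3 -c "
import vc0 as v,numpy as np
from scipy.optimize import minimize
w=v.obs
x0=[33,4,0,1,0];S=np.vstack([x0]+[np.array(x0)+d for d in np.diag([4,4,4,4,3.])])
r=minimize(lambda q:v.cost(q,(0,))+.05*(q[4]**2+q[3]**2),x0,method='Nelder-Mead',options=dict(initial_simplex=S));print(np.round(r.x,1),r.fun)"
```

```text
tool_pos: [0.6868, 0.0335, 0.0813]
ft_force: [0.4, -0.3, -0.8]
tool_pos: [0.6853, 0.0332, 0.0813]
ft_force: [0.5, 0.6, 0.3]
tool_pos: [0.6838, 0.0328, 0.0813]
ft_force: [0.1, 0.2, 0.6]
side 534 cen 265.5299625468165 194.45318352059925 dir [-0.54609688  0.83772203] [ 9.44835275 15.01404659]
top 0 cen nan nan dir [nan nan] [nan nan]
[32.8  4.1  0.2  2.2  0. ] 140.48402013544717
  avg = a.mean(axis, **keepdims_kw)
  ret = um.true_divide(
vc0.py:10: RuntimeWarning: Degrees of freedom <= 0 for slice
  ys,xs=np.where(w);C=np.cov(xs,ys);e,v=np.linalg.eigh(C);print(n,len(xs),"cen",xs.mean(),ys.mean(),"dir",v[:,1],np.sqrt(e))
  c *= np.true_divide(1, fact)
  c *= np.true_divide(1, fact)
vc0.py:10: RuntimeWarning: Mean of empty slice.
  ys,xs=np.where(w);C=np.cov(xs,ys);e,v=np.linalg.eigh(C);print(n,len(xs),"cen",xs.mean(),ys.mean(),"dir",v[:,1],np.sqrt(e))
  ret = ret.dtype.type(ret / rcount)
```

```bash
python3 -m handwheel '[[0,0,1.5,0,1],[0,0,0,0,1]]'|grep -E "tool_pos|force"; python3 -m handwheel '[[0,0,1.5,0,1],[0,0,0,0,1]]'|grep -E "tool_pos|force"; python3 -m handwheel '[[0,0,1.2,0,1],[0,0,0,0,1]]'|grep -E "tool_pos|force"
```

```text
tool_pos: [0.6824, 0.0325, 0.0813]
ft_force: [-0.4, 0.3, -0.3]
tool_pos: [0.6817, 0.0326, 0.0816]
ft_force: [1.8, 0.3, -0.3]
tool_pos: [0.6812, 0.0325, 0.0819]
ft_force: [5.3, 2.0, -1.5]
```

```bash
python3 -m handwheel '[[0,0,1.2,0,1],[0,0,0,0,1]]'|grep -E "tool_pos|force"
```

```text
tool_pos: [0.6808, 0.0325, 0.0822]
ft_force: [7.5, 2.2, -1.4]
```

The force rises at offset 14.3 mm (14.8 expected when seated), so the base is in the trough. Backing off, lifting and returning to the applicator.

```bash
python3 -m handwheel '[[0,0,-4,0,1],[0,0,-12,0,1],[0,0,-14,0,1],[0,-20,0,0,0.7],[0,-35,0,0,0.5],[0,-35,0,0,0.5],[0,-20,0,0,0.5],[0,0,0,0,0.5],[0,0,0,0,0.5]]' >/dev/null; python3 -c "
from h import *
go([.4866,.28,.19],102.4)"
```

```text
t 17.13 heading x 102.45 tilt-y [ 0. -0. -1.] shift [284.3  -1.  164. ] grasp [0.708  0.0378 0.1892] open 38.5 F [ 0.  -0.7 -0.6]
world-z turn -0.05 => about tool y 0.05 joints [-0.21  0.71  0.15  1.42 -0.11  1.02  1.75]
```

```bash
python3 -m handwheel '[[20,0,11,0,0.5],[33,0,19,0,0.5],[34,0,20,0,0.5],[34,0,20,0,0.5],[34,0,20,0,0.5],[34,0,20,0,0.5],[34,0,20,0,0.5],[33,0,19,0,0.5],[20,0,11,0,0.5],[8,0,4,0,0.5]]' >/dev/null;python3 -m handwheel '[[0,0,0,0,0.5],[0,0,0,0,0.5],[0,0,0,0,0.5],[0,0,0,0,0.5]]'; python3 vc0.py;  python3 -c "
from h import *
go([.4866,.28,.085],102.4)
go([.4866,.28,.085],102.4)"
```

```text
time: 18.3
tool_pos: [0.488, 0.278, 0.191]
tool_rot: [-1.101, -1.365, 1.366]
ft_force: [-0.0, 0.5, 0.0]
opening: 0.0438
side 581 cen 266.750430292599 196.24784853700515 dir [-0.56850461  0.82268007] [ 3.3850434  14.32427294]
top 386 cen 297.51554404145077 204.83678756476684 dir [0.33063794 0.94375768] [3.72859099 8.31376638]
tilt,dx,dy,dz,roll [30.3  1.8 -1.6 -0.2 -1.1] 42.3 at nominal 55.7
tilt,dx,dy,dz,roll [33.4  6.7  0.4  5.3  0.5] 72.4 at nominal 55.7
t 18.40 heading x 102.33 tilt-y [ 0.    -0.001 -1.   ] shift [  1.6 103.2   0.7] grasp [0.4876 0.2786 0.1882] open 44.2 F [-0.2 -0.6  1.2]
world-z turn 0.07 => about tool y -0.07 joints [-0.69  0.47  0.11  1.84 -0.07  0.83  1.25]
t 18.40 heading x 102.33 tilt-y [ 0.    -0.001 -1.   ] shift [  1.6 103.2   0.7] grasp [0.4876 0.2786 0.1882] open 44.2 F [-0.2 -0.6  1.2]
world-z turn 0.07 => about tool y -0.07 joints [-0.69  0.47  0.11  1.84 -0.07  0.83  1.25]
```

The fit now reads tilt 30.3° with offsets under 2 mm, so the vial is seated. Descending on the cap.

```bash
python3 -m handwheel '[[1,20,0,0,0.5],[0.5,30,0,0,0.5],[0,25,0,0,0.5],[0,15,0,0,0.5],[0,11,0,0,0.5],[0,0,0,0,0.5],[0,0,0,0,0.5]]'; python3 -c "
from h import *
go([.4866,.28,.085],102.4)
from station import camera,sense
c=camera('wrist');cv2.imwrite('pics/w9.png',c['color']);
d=(c['color'].max(2)<55);s=sense();g=s['tool_pos']
for p in ([.4866,.28],): print([np.round((proj(c,k+np.array([*p,.064])).min(0),proj(c,k+np.array([*p,.064])).max(0)),1).tolist() for k in CAP])
for r in range(225,330,10): x=np.where(d[r,220:345])[0]; print(r, x.min()+220 if len(x) else None, x.max()+220 if len(x) else None,len(x),end='; ')
"
```

```text
time: 18.98
tool_pos: [0.4867, 0.2812, 0.0904]
tool_rot: [-1.099, -1.367, 1.368]
ft_force: [-0.6, 0.3, 0.1]
opening: 0.0443
t 18.98 heading x 102.43 tilt-y [-0. -0. -1.] shift [-1.2  2.4  0.4] grasp [0.4867 0.2812 0.0874] open 44.3 F [-0.6  0.3  0.1]
world-z turn -0.03 => about tool y 0.03 joints [-0.67  0.63  0.09  1.88 -0.09  0.63  1.26]
[[[253.1, 245.3], [305.5, 292.5]], [[249.2, 268.0], [309.0, 320.8]]]
225 None None 0; 235 None None 0; 245 None None 0; 255 263 293 31; 265 220 344 71; 275 220 344 74; 285 220 344 77; 295 220 344 78; 305 220 344 69; 315 220 344 16; 325 220 344 5;
```

```bash
python3 -m handwheel '[[0,1.5,0.4,0,0.6],[0,0,0,0,0.7],[0,0,0,0,0.8],[0,0,0,0,0.8],[0,0,0,0,0.8],[0,0,0,0,0.8]]' 8; python3 -m handwheel '[[0,-10,0,0,0.8],[0,-20,0,0,0.8],[0,-20,0,0,0.8],[0,-5,0,0,0.8],[0,0,0,0,0.8],[0,0,0,0,0.8]]' 8; python3 -c "
from h import *
go([.4866,.28,.1405],102.4)
from station import camera
for n in ('side',):
  c=camera(n);im=c['color'];print(np.round(proj(c,[[.4866,.28,.064],[.4866,.28,.119]]),1)); cv2.imwrite('pics/s10.png',im)
  # white rod above rack?
  u,v=proj(c,[.4866,.28,.095])[0].astype(int);print(im[v-2:v+6:2,u-6:u+7].max(2))
"
```

```text
time: 19.53
tool_pos: [0.4863, 0.2817, 0.0894]
tool_rot: [-1.099, -1.369, 1.367]
ft_force: [-0.2, -0.4, 5.8]
opening: 0.0222
time: 20.03
tool_pos: [0.4857, 0.2815, 0.1436]
tool_rot: [-1.098, -1.368, 1.368]
ft_force: [-0.1, -0.7, -0.9]
opening: 0.0223
t 20.03 heading x 102.48 tilt-y [ 0.  0. -1.] shift [-1.6  0.1 -0.5] grasp [0.4857 0.2815 0.1406] open 22.3 F [-0.1 -0.7 -0.9]
world-z turn -0.08 => about tool y 0.08 joints [-0.68  0.54  0.1   1.87 -0.08  0.73  1.25]
[[339.4 297.4]
 [342.1 272.1]]
[[151 148 146 149 149 137  65  51  51  50  61  60  64]
 [156 154 158 157 157 154  64  67  69  67  71  80  77]
 [158 158 156 157 158 138  81  65  68  69  75  75  79]
 [156 155 149 147 147 131  94  85  70  68  71  70  60]]
```

```bash
python3 -c "
from h import *
from station import camera
c=camera('side');d=camera('wrist');f=lambda im:np.clip(255*(im/255.)**.6,0,255).astype(np.uint8)
cv2.imwrite('pics/s11.png',f(np.hstack([cv2.resize(c['color'][220:350,280:410],(400,400),interpolation=2),cv2.resize(d['color'][190:350,200:360],(400,400),interpolation=2)])))"
```

```text
(no output)
```

View pics/s11.png

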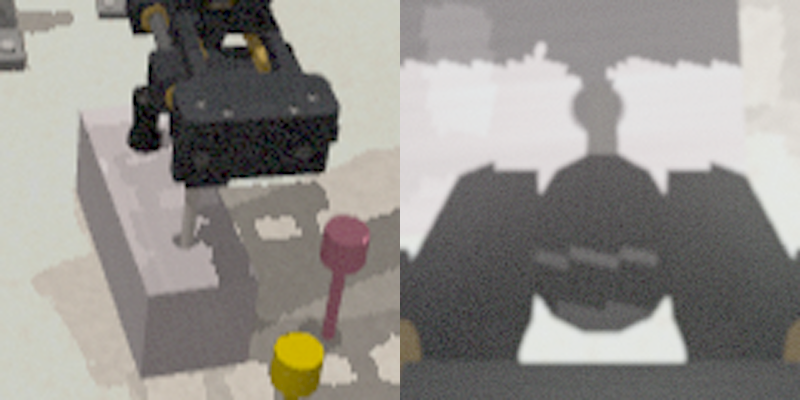

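The applicator hangs from the pads with its rod tip still in the hole (crop (187,240)). I'll use the hole rim to tilt it 30° towards the robot in a light grip.

```bash
python3 -m handwheel '[[0,0,2.5,0,0.8],[0,0,4.6,0,0.8],[0,0.2,4.6,0,0.8],[0,0.5,4.6,0,0.8],[0,0.8,4.6,0,0.8],[0,1.1,4.5,0,0.8],[0,1.5,4.4,0,0.8],[0,1.7,4.4,0,0.8],[0,2,4.3,0,0.8],[0,0,0,0,0.8]]' 5; python3 -m handwheel '[[0,0,0,0,0.8],[0,0,0,0,0.8],[0,-5,1,0,0.8],[0,-20,0,0,0.8],[0,-30,0,0,0.8],[0,-30,0,0,0.8],[0,0,0,0,0.8],[0,0,0,0,0.8]]' 20
cat > rod.py <<'E'
from h import *
from station import camera,sense
s=sense();R=Ro.from_rotvec(s['tool_rot']).as_matrix();g=s['tool_pos']+R[:,1]*.003
c=camera('side')
go([.4866,.28,.2],102.4)
for a in (0,20,25,30,35,40):
    a=np.radians(a);ax=-R[:,1]*np.cos(a)+R[:,2]*np.sin(a);pv=g+R[:,1]*.010
    print(np.degrees(a).round(),np.round(proj(c,[pv-.010*ax,pv-.0405*ax,pv-.0705*ax]),1).tolist())
im=c['color'];cv2.imwrite('pics/rod%d.png'%int(s['time']*100),im)
u,v=proj(c,g+R[:,1]*.06)[0].astype(int)
print(u,v)
for r in range(v-26,v+16,2): print(r,' '.join('%3d'%x for x in im[r,u-14:u+34].max(2)))
E
python3 rod.py
```

```text
time: 21.02
tool_pos: [0.4471, 0.2729, 0.1356]
tool_rot: [-1.097, -1.367, 1.369]
ft_force: [0.1, -0.0, 0.9]
opening: 0.0228
time: 21.68
tool_pos: [0.4484, 0.2736, 0.2229]
tool_rot: [-1.099, -1.371, 1.364]
ft_force: [0.5, -1.0, 0.2]
opening: 0.0217
t 21.73 heading x 102.47 tilt-y [ 0.001  0.001 -1.   ] shift [ -1.7  18.6 -39.6] grasp [0.4475 0.2731 0.2185] open 22.4 F [-1.  -0.4  0.2]
world-z turn -0.07 => about tool y 0.07 joints [-0.73  0.37  0.12  1.91 -0.06  0.86  1.21]
0.0 [[372.1, 230.5], [369.8, 246.5], [367.6, 261.6]]
20.0 [[369.9, 230.3], [361.1, 245.8], [352.7, 260.4]]
25.0 [[369.4, 230.1], [359.0, 245.2], [349.2, 259.5]]
30.0 [[368.9, 229.9], [357.1, 244.5], [345.9, 258.2]]
35.0 [[368.5, 229.7], [355.3, 243.6], [342.8, 256.8]]
40.0 [[368.1, 229.4], [353.7, 242.6], [339.9, 255.1]]
369 251Traceback (most recent call last):
  File "rod.py", line 12, in <module>
    for r in range(v-26,v+16,2): print(r,' '.join('%3d'%x for x in im[r,u-14:u+34].max(2)))
                                                                   ~~~~~~~~~~~~~~~~~~~^^^
    return umr_maximum(a, axis, None, out, keepdims, initial, where)
numpy.exceptions.AxisError: axis 2 is out of bounds for array of dimension 2
```

```bash
python3 -c "
import cv2,glob,numpy as np
f=sorted(glob.glob('pics/rod*.png'))[-1];a=cv2.imread(f).astype(int);b=cv2.imread('pics/side0.png').astype(int)
for r in range(226,268,2): print(r,' '.join('%3d'%x for x in a[r,332:384].max(1)))
"
```

```text
226 128 129 130 130 129 126 130 128 130 130 130 131 128 125 127 129 101 102 102  83 138 174 172 173 173 170 172 170 170 149  32   4   5  11   7   4   7  20  25  14   7   8   9   9   7  14  15  14   3  11  12  12
228 175 174 171 171 175 171 171 172 172 172 172 172 172 178 175 176 173 174 170 172 174 171 173 172 172 173 175 172 170 135  14  17  15  14   9  13  21  10  10  12  10  12   7   5  11  11   8   4  14   6  10   6
230 174 174 175 173 171 174 173 174 174 176 173 172 172 174 172 172 172 172 173 172 171 172 171 173 177 173 175 172 174 173 139  65   8  13  13  13  13  10  10  16  15   6  16   9   6   9  15  11  15   0  13   7
232 171 173 173 173 177 176 175 173 169 173 173 174 175 174 175 173 171 172 175 172 174 174 175 173 172 171 171 171 172 174 173 144  52  17  17   0   8  12  16  18   6   7   9   8  16  16   6   8  13  15   6  17
234 174 174 174 173 174 172 176 174 174 173 172 175 174 173 173 174 172 173 169 172 173 175 173 173 171 173 169 173 171 156 139  66  95  66  54  21  12   9   8   6  14  10   9   9  10  13  13   8  12   4   9   7
236 176 171 175 174 175 172 176 172 174 
[... 2651 characters left out ...]
 174 171 171 174 172 173 172 171 172 172 174 171 172 173 172 172
262  62  82 122 124 125 157 150 151 152 152 166 176 175 176 173 174 174 175 174 171 171 176 174 174 174 176 175 173 170 176 175 172 175 172 173 173 171 171 172 171 176 172 172 174 173 171 172 176 171 172 173 172
264  35  76  81  77  73  82 154 152 151 152 153 169 174 175 175 177 173 174 172 173 171 175 173 177 174 175 173 174 172 174 173 174 172 173 175 178 176 175 176 172 176 171 172 170 172 174 174 172 171 173 173 174
266  39  76  79  77  78  79 157 153 148 152 151 156 170 177 175 176 175 175 175 174 177 175 174 172 175 172 172 171 171 172 175 174 172 170 176 176 175 176 174 173 173 173 172 172 174 172 174 172 170 170 171 173
```

```bash
cat > rp.py <<'E'
from h import *
from station import camera,sense
def rodpose(save=True):
    c=camera('side');s=sense();R=Ro.from_rotvec(s['tool_rot']).as_matrix();g=s['tool_pos']+R[:,1]*.003
    return c,R,g
def inplane(c,R,g,u,v):
    o,d=ray(c,u,v);k=((g-o)@R[:,0])/(d@R[:,0]);q=R.T@(o+k*d-g);return np.array([q[2],-q[1]])*1e3   # (tool z, up) mm from grasp point
E
python3 -c "
from rp import *
c,R,g=rodpose()
P=[inplane(c,R,g,*p) for p in [(359.4,240),(352.6,248),(345.2,256),(343.8,259.2)]]
for p in P:print(np.round(p,1))
d=P[0]-P[2];print('tilt',np.degrees(np.arctan2(d[0],d[1])),'mm per px',np.linalg.norm(d)/21)
go([.627,.0221,.2],102.4)"
```

```text
[-19.2 -34.9]
[-28.2 -49.6]
[-38.5 -64.6]
[-40.1 -70.9]
tilt 32.99800633023085 mm per px 1.6884231589153291
t 21.78 heading x 102.47 tilt-y [-0.001 -0.    -1.   ] shift [-283.6   17.6 -121.6] grasp [0.447  0.2728 0.2176] open 22.1 F [-0.4 -0.  -1.1]
world-z turn -0.07 => about tool y 0.07 joints [-0.73  0.37  0.12  1.91 -0.06  0.86  1.21]
```

Rod tilt is about 33° and the tip is at (−40, −70) mm from the grasp point in the tool's z and up. Moving to the pre-insertion point, 15 mm off the mouth along the vial's axis.

```bash
python3 -c "
from h import *
go([.568,.0078,.235],102.4)"
```

```text
t 21.78 heading x 102.47 tilt-y [-0.001 -0.    -1.   ] shift [-284.9  -17.3  -60.9] grasp [0.447  0.2728 0.2176] open 22.1 F [-0.4 -0.  -1.1]
world-z turn -0.07 => about tool y 0.07 joints [-0.73  0.37  0.12  1.91 -0.06  0.86  1.21]
```

```bash
python3 -m handwheel '[[-16,-5,-3,0,0.8],[-32,-5,-7,0,0.8],[-34,-4,-7,0,0.8],[-34,-3,-7,0,0.8],[-34,0,-7,0,0.8],[-34,0,-7,0,0.8],[-34,0,-7,0,0.8],[-34,0,-7,0,0.8],[-22,0,-6,0,0.8],[-11,0,-3,0,0.8]]' >/dev/null; python3 -m handwheel '[[0,0,0,0,0.8],[0,0,0,0,0.8],[0,0,0,0,0.8],[0,0,0,0,0.8]]'; python3 -c "
from rp import *
go([.568,.0078,.2183],102.4)
c,R,g=rodpose();im=c['color'];cv2.imwrite('pics/p1.png',im)
S=np.array([.668,.030,.040]);ax=np.cos(np.pi/6)*np.array([0,0,1])+.5*np.array([-.976,-.217,0])
print('mouth px',proj(c,[S+.11*ax,S])); tip=g+R[:,2]*-.040-np.array([0,0,.0705]);print('tip px',proj(c,tip),tip)
u,v=proj(c,tip)[0].astype(int)
for r in range(v-16,v+16,2): print(r,' '.join('%3d'%x for x in im[r,u-24:u+28].max(1)))
print(u-24)
im=im.astype(int);print('amber rows');
for r in range(168,196,3):
  k=np.where(im[r,240:310,2]>1.6*im[r,240:310,0]+8)[0]; print(r,k.min()+240 if len(k) else 0,k.max()+240 if len(k) else 0)
"
```

```text
time: 22.95
tool_pos: [0.5678, 0.0102, 0.2377]
tool_rot: [-1.095, -1.37, 1.369]
ft_force: [-0.8, -0.1, 0.8]
opening: 0.0225
t 22.95 heading x 102.65 tilt-y [-0.001  0.001 -1.   ] shift [-2.4 16.4  0.3] grasp [0.5678 0.0102 0.2347] open 22.5 F [-0.8 -0.1  0.8]
world-z turn -0.25 => about tool y 0.25 joints [-0.26  0.43  0.21  1.79 -0.11  0.93  1.79]
mouth px [[280.54328336 175.35446578]
 [254.48931745 215.20613768]]
tip px [[284.30334215 163.11572196]] [0.60697418 0.0186178  0.1643637 ]
147 153 155 155 151 154 156 155 156 154 153 154 155 151 154 155 152 153 153 155 154 154 151 154 157 154 155 155 155 156 153 153 156 153 154 143 119  94  70  70 134 156 156 154 155 157 159 156 157 153 158 154 156
149 154 156 153 155 155 154 154 153 151 154 155 153 154 156 152 154 152 153 152 154 153 151 151 153 153 155 157 154 153 155 154 152 153 137 112  85  64 103 141 155 158 154 155 155 156 158 156 155 155 157 154 156
151 155 152 154 153 154 156 154 155 156 152 153 155 158 156 156 157 153 153 154 154 154 155 155 155 154 155 154 156 155 153 157 144 124 103  75  72 123 154 154 155 156 158 155 155 153 1
[... 2209 characters left out ...]
8 157 154 138 115 120 127 145 158 152 152 156 157 156 155 155 154 158 156 158 157 159 153 156 157 155 157 156 155 158 155 156 154 156 154 154 156 154
175 155 155 151  72  50  19  13  21  19  27  73 129 130 126 131 155 116  80  60  40  43  54  92 132 154 154 157 155 155 155 155 156 157 157 154 155 155 153 157 156 158 155 154 156 154 153 156 157 155 156 156 156
177 154 154 153 155 155 156 155 154 154 153 154 156 157 156 133  97  75  43  41  47  52  61  71  77  96 142 158 153 159 157 156 155 158 153 156 157 156 157 155 156 154 151 155 155 156 156 156 158 155 156 157 155
260
amber rows
168 0 0
171 0 0
174 277 280
177 275 284
180 271 282
183 269 281
186 267 281
189 265 279
192 263 277
195 261 275
```

```bash
for i in 1 2 3; do python3 -m handwheel '[[0,0,0,0,0.8]]' | grep pos; done; python3 -c "
from rp import *
c,R,g=rodpose()
for m in [(280.8,176),(280.5,175.4),(281,176.5)]:
  d=inplane(c,R,g,285.5,165)-inplane(c,R,g,*m);n=np.array([.5,.866]);print('tip rel mouth',np.round(d,1),'along',round(d@n,1),'perp(+ = towards robot/down... x\' = (-.866,.5))',round(d@np.array([-.866,.5]),1))
"
```

```text
tool_pos: [0.5681, 0.0093, 0.238]
tool_pos: [0.5683, 0.0088, 0.2381]
tool_pos: [0.5684, 0.0083, 0.2381]
tip rel mouth [ 9.2 25. ] along 26.3 perp(+ = towards robot/down... x' = (-.866,.5)) 4.5
tip rel mouth [ 9.9 23.6] along 25.4 perp(+ = towards robot/down... x' = (-.866,.5)) 3.3
tip rel mouth [ 8.8 26.2] along 27.1 perp(+ = towards robot/down... x' = (-.866,.5)) 5.5
```

```bash
python3 -m handwheel '[[0.5,5,1,0,0.8],[0,7,-4,0,0.8],[0,6.5,-4,0,0.8],[0,0,0,0,0.8],[0,0,0,0,0.8],[0,0,0,0,0.8],[0,0,0,0,0.8]]' 10; python3 -c "
from rp import *
c,R,g=rodpose();im=c['color'];cv2.imwrite('pics/p2.png',im)
go([.568,.0078,.2183])
for r in range(158,192,2): print(r,' '.join('%3d,%3d'%(x[2],x[0]) for x in im[r,268:296]))
"
```

```text
time: 23.88
tool_pos: [0.5753, 0.0097, 0.2197]
tool_rot: [-1.099, -1.368, 1.368]
ft_force: [0.4, -0.4, -0.6]
opening: 0.0224
t 23.93 heading x 102.46 tilt-y [ 0. -0. -1.] shift [-0.4 -1.6  7.5] grasp [0.5753 0.0098 0.2167] open 22.1 F [ 0.1  1.4 -0.4]
158 114,108 112,105  77, 73  79, 73  60, 57  62, 59  58, 55  97, 89 130,120 153,141 156,143 155,142 154,139 153,139 154,140 153,138 152,141 155,144 152,141 156,143 137,122 118,101  90, 77  69, 58  84, 76 143,131 154,143 154,143
160  15, 14  29, 26  46, 46  42, 39  46, 44  46, 43  46, 44  39, 38  65, 64 153,142 154,145 156,144 153,140 154,141 154,143 156,143 153,142 154,142 148,136 131,114 107, 91  81, 69  58, 51 109, 98 154,140 155,143 153,142 153,143
162   7,  5  24, 17  35, 32  25, 21  19, 15  26, 26  14, 14  12,  7  45, 42 130,120 156,147 155,145 158,145 156,144 153,144 158,146 155,146 145,132 123,104  99, 81  68, 58  73, 62 142,127 154,142 155,143 153,140 155,146 156,147
164   0,  0  15, 11  46, 44  42, 44  43, 40  46, 47  21, 22  17, 11  30, 27 100, 84 155,145 153,140 155,142 155,147 155,144 142,131 136,122 109, 92  86, 73  62, 52 
[... 2327 characters left out ...]
 156,142 153,142
186  64,  4  37,  0  38,  6  38,  2  41,  1  41,  0  46,  0  54, 12  61, 12  64,  7  62,  0  64,  7  57,  9  48, 24 123,108 154,142 152,141 154,140 156,145 155,146 155,145 155,145 154,143 152,142 155,140 152,139 156,142 154,139
188  39,  5  36,  0  38,  4  39,  0  45,  0  46,  1  55,  9  55,  3  59,  0  62,  2  68, 10  51,  0  36, 13 101, 85 154,145 155,144 157,148 153,143 155,146 154,143 155,145 154,140 152,140 154,142 156,145 153,142 154,146 155,142
190  38,  3  37,  0  41,  4  48,  5  51,  9  52,  3  60, 10  58,  2  62,  0  61,  5  44,  6  56, 31 129,116 155,144 156,145 154,142 153,140 156,141 154,140 154,142 153,140 155,143 155,139 155,143 155,145 154,143 154,143 155,144
```

```bash
python3 -m handwheel '[[0,1,1.5,0,0.8],[0,2.6,-1.5,0,0.8],[0,2.6,-1.5,0,0.8],[0,2.6,-1.5,0,0.8],[0,0,0,0,0.8],[0,0,0,0,0.8]]' 8|grep -E "pos|force"; python3 -m handwheel '[[0,2.6,-1.5,0,0.8],[0,0,0,0,0.8]]'|grep -E "pos|force"; python3 -m handwheel '[[0,2.6,-1.5,0,0.8],[0,0,0,0,0.8]]'|grep -E "pos|force"; python3 -c "
from rp import *
c,R,g=rodpose();im=c['color']
for r in range(156,186,2): print(r,' '.join('%3d,%3d'%(x[2],x[0]) for x in im[r,270:298]))
"
```

```text
tool_pos: [0.5781, 0.0105, 0.2104]
ft_force: [-0.1, -0.1, 0.6]
tool_pos: [0.5796, 0.0109, 0.2078]
ft_force: [-0.3, 0.1, -1.2]
tool_pos: [0.5811, 0.0113, 0.2051]
ft_force: [0.1, -0.0, -0.6]
156 155,144 156,143 154,141 153,142 154,144 157,144 151,140 156,144 155,143 155,143 154,142 155,140 155,142 157,142 158,141 156,138 155,140 154,138 154,140 157,142 153,140 110,100  44, 37  28, 24  11, 13  10, 11   1,  7   9,  6
158  80, 74  79, 78  61, 56  62, 59  61, 58  95, 88 130,124 154,143 155,142 153,140 158,145 156,143 155,140 155,139 156,147 153,142 157,146 154,143 156,144 147,136 127,111 102, 86  66, 55  57, 47  71, 66  12, 19  11,  6   2,  5
160  44, 41  42, 39  45, 44  45, 43  46, 44  41, 39  63, 61 156,145 153,143 153,144 154,141 155,142 154,142 157,144 153,143 154,142 154,142 153,140 146,131 121,103  95, 81  73, 63  73, 64 134,121 154,143 154,145 152,142 156,143
162  32, 33  22, 22  23, 16  20, 25  20, 16  18, 14  48, 42 132,121 154,146 155,144 153,142 156,145 156,143 156,146 155,145 154,143 155,141 137,120 107, 92  84, 71  61, 50 104, 93 153,142 156,145 155,144 152,142 158,146 154,144
[... 1808 characters left out ...]
 155,144 152,140
180 101, 53  98, 17  78,  5  59,  3  57, 11  36,  2  33,  0  39,  6  38,  2  51,  5  62,  0  61, 12  43, 15  77, 57 140,127 156,145 153,144 154,142 155,144 153,142 155,142 155,145 154,142 156,145 155,145 156,144 152,143 155,144
182  74, 10  51,  0  47, 12  54, 15  51,  8  46,  0  46,  0  45,  5  42,  7  36,  3  50,  8  41, 12 101, 84 154,140 155,141 156,142 157,144 155,144 157,148 154,145 156,144 156,145 157,143 154,141 155,145 156,145 155,145 154,145
184  44,  7  35,  3  37,  0  47,  6  49,  0  52,  2  57,  2  62, 13  63,  0  61,  2  44,  2  47, 23 140,127 154,143 156,146 157,146 155,143 154,142 154,145 154,145 155,146 154,137 153,136 156,141 155,140 157,142 154,141 154,141
```

The rod has entered the mouth without contact force. Continuing along the axis while watching the force.

```bash
for i in 1; do python3 -m handwheel '[[0,2.6,-1.5,0,0.8],[0,2.6,-1.5,0,0.8],[0,2.6,-1.5,0,0.8],[0,0,0,0,0.8]]'|grep -E "pos|force"; done; python3 -m handwheel '[[0,2.6,-1.5,0,0.8],[0,2.6,-1.5,0,0.8],[0,0,0,0,0.8]]'|grep -E "pos|force"; python3 -m handwheel '[[0,2.6,-1.5,0,0.8],[0,2.6,-1.5,0,0.8],[0,0,0,0,0.8]]'|grep -E "pos|force"; python3 -c "
from rp import *
c,R,g=rodpose();im=c['color']
for r in range(150,184,2): print(r,' '.join('%3d,%3d'%(x[2],x[0]) for x in im[r,270:300]))
"
```

```text
tool_pos: [0.5854, 0.0123, 0.1971]
ft_force: [-0.6, -0.7, -0.7]
tool_pos: [0.5884, 0.0129, 0.192]
ft_force: [-0.7, -0.5, -0.6]
tool_pos: [0.5913, 0.0135, 0.1868]
ft_force: [-0.4, 0.5, -0.6]
150 156,140 157,139 152,137 156,141 155,138 155,140 156,140 157,138 157,140 156,138  85, 79   7, 11   7,  2  10, 10  14,  3   6,  4   3,  0   7,  8  12, 11   2,  4   1,  8   9, 10  12, 16  11, 12   8,  8  10, 10   5,  8  17, 16   4,  3   0,  0
152 157,142 157,142 154,140 154,140 152,136 154,137 156,140 155,139 152,137 158,142 125,111   7, 15   9, 10   3,  5   7, 10   3,  5  13, 16   6,  8   7, 11   9, 12   4, 10  16, 14  11, 12  13, 15   7,  5   3,  3   6,  6  12,  9  12, 13   3,  8
154 155,145 156,143 157,146 156,145 158,145 155,141 153,141 156,144 156,144 156,143 157,140 120,107 113,103 114,101 115,105 114,102  86, 77   4,  4   9, 13   7,  9  14, 13   0,  0   1,  7   6, 11   8, 14   3,  8   9, 14  14,  5   1,  8   6,  2
156 156,145 155,143 154,144 156,144 154,144 158,147 157,144 155,142 155,144 159,147 158,144 157,143 158,143 155,141 156,141 156,140 102, 91   8,  6  10, 17   0,  0  10, 14   5, 1
[... 2537 characters left out ...]
,109  99, 53  79,  4  72,  0  65,  0  67, 11  56,  0  57,  6  65,  2  71, 10  67,  6  75, 13 134,115 156,149 155,148 153,143 156,145 157,147 154,146 156,149 154,145 155,145 155,145 154,143 154,141 156,146 154,144
180 126,104 108, 32  84,  9  67,  6  68, 10  68,  2  63,  6  56,  0  53,  4  49, 11  59,  0  59,  0  45,  6  55, 30 131,118 155,145 156,147 154,144 157,146 151,141 153,141 156,146 156,145 156,144 156,145 155,144 155,146 159,148 156,145 156,140
182  73,  4  56,  7  50, 11  72, 17 108, 26 109, 29  84, 12  58,  9  43,  2  34,  0  37,  0  44, 12  75, 58 145,129 158,145 155,142 155,144 158,146 157,147 156,147 155,144 159,146 154,140 156,142 156,143 157,146 154,144 156,145 155,147 155,146
```

```bash
python3 -m handwheel '[[0,2.6,-1.5,0,0.8],[0,2.6,-1.5,0,0.8],[0,2.6,-1.5,0,0.8],[0,0,0,0,0.8]]'|grep -E "pos|force"; python3 -m handwheel '[[0,2.6,-1.5,0,0.8],[0,2.6,-1.5,0,0.8],[0,0,0,0,0.8]]'|grep -E "pos|force"; python3 -m handwheel '[[0,2.6,-1.5,0,0.8],[0,2.6,-1.5,0,0.8],[0,0,0,0,0.8]]'|grep -E "pos|force";  python3 -m handwheel '[[0,2.6,-1.5,0,0.8],[0,0,0,0,0.8]]'|grep -E "pos|force"; python3 -m handwheel '[[0,1.7,-1,0,0.8],[0,0,0,0,0.8]]'|grep -E "pos|force"
```

```text
tool_pos: [0.5957, 0.0145, 0.1789]
ft_force: [0.3, -0.2, 0.7]
tool_pos: [0.5986, 0.0152, 0.1738]
ft_force: [-1.0, 0.3, 0.3]
tool_pos: [0.6016, 0.0158, 0.1686]
ft_force: [-0.1, -0.2, -0.5]
tool_pos: [0.6031, 0.0161, 0.1661]
ft_force: [-0.7, -0.4, 0.3]
tool_pos: [0.604, 0.0163, 0.1646]
ft_force: [0.3, 0.1, 0.0]
```

```bash
python3 -m handwheel '[[0,1.7,-1,0,0.8],[0,0,0,0,0.8]]'|grep -E "pos|force"; python3 -m handwheel '[[0,1.7,-1,0,0.8],[0,0,0,0,0.8]]'|grep -E "pos|force"; python3 -m handwheel '[[0,1.3,-0.8,0,0.8],[0,0,0,0,0.8]]' 5|grep -E "pos|force"
```

```text
tool_pos: [0.605, 0.0165, 0.1629]
ft_force: [-0.1, -0.4, 0.2]
tool_pos: [0.606, 0.0167, 0.1612]
ft_force: [-0.6, 1.1, -0.4]
tool_pos: [0.6068, 0.0169, 0.16]
ft_force: [-0.4, 0.5, 0.2]
```

```bash
python3 -m handwheel '[[0,1.3,-0.8,0,0.8],[0,0,0,0,0.8]]' 5|grep -E "pos|force"; python3 -m handwheel '[[0,1.3,-0.8,0,0.8],[0,0,0,0,0.8]]' 5|grep -E "pos|force"
```

```text
tool_pos: [0.6076, 0.0169, 0.1591]
ft_force: [-1.4, -1.0, 2.7]
tool_pos: [0.6083, 0.0171, 0.158]
ft_force: [-2.1, -0.6, 5.5]
```

The cap meets the rim at the expected height (5.5 N along the axis). One more small press, then release and retreat straight up.

```bash
python3 -m handwheel '[[0,1,-0.6,0,0.8],[0,0,0,0,0.8]]' 4|grep -E "pos|force"; python3 -m handwheel '[[0,0,0,0,0.74],[0,0,0,0,0.7],[0,0,0,0,0.6],[0,0,0,0,0.45],[0,0,0,0,0.4],[0,-8,0,0,0.4],[0,-20,0,0,0.4],[0,-30,0,0,0.4],[0,-30,0,0,0.4],[0,0,0,0,0.4]]' 4; python3 -c "
from h import *
go([.4866,.28,.24],102.4)"
```

```text
tool_pos: [0.6089, 0.0172, 0.157]
ft_force: [-2.7, -0.3, 4.8]
time: 28.7
tool_pos: [0.6122, 0.0171, 0.2511]
tool_rot: [-1.106, -1.375, 1.363]
ft_force: [1.7, -0.8, 0.3]
opening: 0.0529
t 28.70 heading x 102.45 tilt-y [ 0.01   0.001 -1.   ] shift [283.8   7.1  66.1] grasp [0.6123 0.0171 0.2481] open 52.9 F [ 1.7 -0.8  0.3]
world-z turn -0.05 => about tool y 0.05 joints [-0.26  0.48  0.22  1.67 -0.12  0.99  1.79]
```

Moving away so the top camera can see, then checking the vial and cap by silhouette.

```bash
python3 -m handwheel '[[20,0,4,0,0.4],[33,0,8,0,0.4],[34,0,8,0,0.4],[34,0,8,0,0.4],[34,0,8,0,0.4],[34,0,8,0,0.4],[34,0,8,0,0.4],[33,0,8,0,0.4],[20,0,4,0,0.4],[0,0,0,0,0.4]]' >/dev/null
cat > fin.py <<'E'
import vc0 as v
from h import *
from scipy.optimize import minimize
def run(x0,parts,f):
    S=np.vstack([x0]+[np.array(x0)+d for d in np.diag([4,4,4,4,4.])]);r=minimize(f,x0,method="Nelder-Mead",options=dict(initial_simplex=S,maxiter=800,xatol=.02,fatol=.02));return r
# vial: amber visible (cap hides mouth part): union vial+cap against amber|dark-cap mask, params vial tilt.. ; cap coaxial test by separate params
AM=[w for c,w in v.obs]
def hull(c,parts,R,p):
    k=np.zeros((420,560),np.uint8);P=[proj(c,q@R.T+p) for q in parts]
    for a,b in zip(P[:-1],P[1:]): cv2.fillConvexPoly(k,cv2.convexHull((np.vstack([a,b])*16).round().astype(np.int32)),1,shift=4)
    return k
bl=lambda m:cv2.GaussianBlur(m.astype(float),(0,0),1)
def pose(q): R=v.rot(np.radians(q[0]))@Ro.from_euler('x',q[4],degrees=True).as_matrix();return R
def vcost(q,capq):
    t=0
    for i,(c,w) in enumerate(v.obs):
        R=pose(q);p=v.seat+(v.X*q[1]+v.Y*q[2]+R[:,2]*q[3])/1e3
        k=hull(c,VIAL,R,p); Rc=pose(capq);pc=v.seat+(v.X*capq[1]+v.Y*capq[2])/1e3+Rc[:,2]*(.110+capq[3]/1e3)
        kc=hull(c,CAP,Rc,pc);k[kc>0]=0
        m=(bl(k)-bl(w))**2;t+=m.sum()
        # cap: dark mask
        dk=((c["color"].max(2)<60)&(AM[i]==0)).astype(np.uint8);box=cv2.dilate(kc,np.ones((7,7)))
        t+=(((bl(kc)-bl(dk*box))**2)*box*(k==0)).sum()
    return t
f=lambda z:vcost(z[:5],z[5:])
best=None
for x0 in ([30,1.8,-1.6,0,-1]+[30,1.8,-1.6,0,-1],[30,1,0,0,0,32,1,0,2,0]):
    S=np.vstack([x0]+[np.array(x0)+d for d in np.diag([3.]*10)])
    r=minimize(f,x0,method="Nelder-Mead",options=dict(initial_simplex=S,maxiter=2500,maxfev=2500,xatol=.05,fatol=.05))
    q=r.x;R=pose(q[:5]);Rc=pose(q[5:]);p=v.seat+(v.X*q[1]+v.Y*q[2]+R[:,2]*q[3])/1e3;pc=v.seat+(v.X*q[6]+v.Y*q[7])/1e3+Rc[:,2]*(.110+q[8]/1e3)
    print("cost",round(r.fun,1),"vial",np.round(q[:5],1),"cap",np.round(q[5:],1),"cap-mouth mm (in vial axes)",np.round(R.T@(pc-p-R[:,2]*.11)*1e3,1),"angle",round(np.degrees(np.arccos(np.clip(R[:,2]@Rc[:,2],-1,1))),1))
E
python3 fin.py; python3 -c "
from station import camera;import cv2,numpy as np
c=camera('side');cv2.imwrite('pics/end.png',cv2.resize(c['color'][130:250,210:310],(500,600),interpolation=2))"
```

```text
side 570 cen 266.31052631578945 196.99824561403508 dir [-0.56237702  0.82688094] [ 3.4822778  13.86497743]
top 303 cen 296.4191419141914 201.8910891089109 dir [0.32828725 0.94457794] [3.97113834 6.52216119]
cost 86.8 vial [30.2  1.4 -1.2  0.3 -1.2] cap [31.3  1.1 -1.7  0.7 -0.2] cap-mouth mm (in vial axes) [-2.5 -2.4  0.5] angle 1.5
cost 86.9 vial [30.7  1.3 -0.1  0.6 -0.2] cap [31.3  1.9  0.3  1.8  0.6] cap-mouth mm (in vial axes) [-0.6 -1.1  0.8] angle 1.0
```

The vial fits at 30.2–30.7° with offsets under 2 mm. The cap is 0.5–0.8 mm off the rim axially, at most 3.5 mm off laterally, and 1.0–1.5° from the vial's axis. Handing in.

```bash
python3 -c "
from station import sense,close_job
s=sense();print(s['time'],s['ft_force'],s['opening']);print(close_job())"
```

```text
29.6833 [-1.24283305 -0.9286488  -0.31906246] 0.05286570358804528
the job is handed in; nothing more can be done
None
```

The vial is in the cradle with the applicator's rod inside it and the cap on the rim, and I handed the job in at 29.7 s. `close_job()` gives no verdict, so this rests on my own measurements.

- **Vial:** I pivoted it to 30° in a light grip against the bench, laid it in the trough and let go. My check then failed: it leaned 36.6° with its base about 8 mm out. I pushed the base in with closed fingertips until it met the trough, peaking at about 8 N. It then read 30.3° with offsets under 2 mm, while the applicator was still in the rack.
- **Applicator:** I tilted it to about 31–33° against the rim of its rack hole, then slid the rod into the vial. The cap met the rim at the expected height with about 5 N, and I released it and moved the arm away.
- **Last check (side and top silhouettes):**
  - The vial is at 30.2–30.7°, within 2 mm of its seat.
  - The cap is 0.5–0.8 mm off the rim along the axis, 1.3–3.5 mm off sideways, and within 1.5° of the vial's axis.
  - The two fit starts disagree by about 2 mm on the sideways offset, but both are within the 6 mm limit.
- **Not confirmed:** The viewer refused a final picture because 12 had already been used, so the end state is checked by numbers only. I kept clear of the driver, bottle and crank by planning but did not re-measure them afterwards.

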